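# Pack the tapas boards and fold the peg rail

### The arm

A 7-joint arm with a two-finger parallel gripper is mounted at the origin on the work surface. World frame = base frame: x ahead of the robot, y to its left, z up, the work surface at z = 0. Lengths are in m, angles in rad, forces in N, time in s.
With the tool pointing down it reaches from about 0.4 to 0.875 m from the base axis. Payload 6.5 kg.
Tool frame: the origin (TCP) lies at the very end of the fingers, on their centre line; the grasp point (between the pads) lies 19 mm behind it; z points along the fingers, y is the line along which they close (so a half turn about z gives the same grasp; the last joint's range is limited). The gripper opens to 88 mm and grips with 3 to 60 N. Pads are 18 mm wide; open, the fingers measure 123 mm over their backs; the gripper's body (75 mm by 187 mm) begins 45 mm behind the grasp point.
Start: joints at [1.226, 0.536, -0.004, 1.538, 0.003, 1.067, -0.071], TCP at [0.179, -0.625, 0.239] pointing down, gripper open.
Joint ranges: [-2.7, 2.7], [-0.37, 2.16], [-1.27, 1.26], [0.24, 2.4], [-1.31, 4.45], [0.19, 1.91], [-2.76, 2.76]. Speed limits (rad/s): [2.39, 2.39, 3.14, 3.14, 3.14, 3.14, 3.14].

### API

Orientations are given as a unit quaternion [x, y, z, w].
In Python, from rig import arm gives the robot as it stands.
- The arm moves only by the tool drive_tool, never from a script. Its argument "plan" is a list of rows, each a list of 3 entries, a list of its own where there are three numbers: the closure, from -1 (fully open) to 1 (shut), so that 0 is half open, then the shift along the world's x, y, z normalised to -1 to 1, where 1 is 250 mm, then the turn about the world's z normalised to -1 to 1, where 1 is 180 degrees. A call has 1 to 20 rows; each row is the pose to reach, as a shift and turn from the pose commanded when the call began, turning the shorter way round; what a row does not reach only later rows make up. A row lasts 1/8 s, in which the tool goes at most 62.5 mm and 10.7 degrees, less where a joint would pass 70% of its speed; a pose out of reach is approached as far as the arm can. A call with a number of a shift or a turn outside -1 to 1 is refused whole. A call with a gripper value outside its range is refused whole. The fingers move at their own pace and stop on an object; "newtons" is the grip in N (left out, the last holds). Time passes only in rows, so rows that repeat a pose let the fingers close. It gives the time, the measured TCP pose, the force, the opening and the grip force at its end, in the units of the state.
- arm.get_obs(): the state, without advancing time (a new reading comes with each control period).
- arm.camera(name): name is "scene" or "top"; returns a dict with "img" (420x560x3 uint8, blue, green, red), "intrinsics" (3x3 intrinsics, pixels), "rvec" (rotation vector, rad) and "tvec" (3), from world to camera coordinates, as OpenCV has them. Camera axes: x right, y down, z forward; pixel columns grow to the right and rows downward; lengths in m; the calibration is good to about 2 mm. A picture is of the moment at which its call begins. There is no depth.
- arm.hand_in(): hands the job in; it is judged then, once.
Trained networks look in the newest picture that a camera, given by its name, has taken for a name from the list of things; names that differ only in an ending like _2 or _b are one class to them, and where a whole thing is asked for, a point or a joint stands for the part that bears it (a point fixed in the world has none). Each returns a list of dicts, best first, with "conf" (0 to 1); they miss things now and then, are a little off and sometimes report something else, mostly with a low value. They report only what shows in the picture. A call takes as long as a camera call. They do not tell look-alikes from the thing itself.
- arm.outline_of(camera, target): "region" (420x560 bool, what is visible of it) and "extent" ([left, top, right, bottom] as shares, 0 to 1, of the picture: columns of its width, rows of its height, round what is visible of it).
- arm.spot_point(camera, target): "location" ([column, row] as shares, 0 to 1, of the picture: columns of its width, rows of its height: a listed point, or the origin of a listed thing).
The state is a dict: "t": time; "joint_positions": joint angles; "joint_vel": joint speeds; "tau": joint torques, N m; "tcp_pos": TCP position; "eef_rot": TCP orientation; "wrist_force": force on the tool from outside, world axes, zero at the start; "ft_torque": the same for the moment, N m; "gripper_width": finger opening in m; "grasp_force": force on a finger pad.
Only numpy, scipy, OpenCV 4.12 (cv2) and the standard library are available. Lean on these libraries where they do the work, as an engineer would, in place of code of your own. Each camera call takes 0.05 s, during which the arm holds its last target. There are 200 camera calls.

### The job

Pack the tapas boards for lunch on the terrace: raise the carry box's stiff lid and leave it standing at about 70 degrees (the bread goes in next), take down every board that hangs on the peg rail - each hangs by a keyhole slot, so slide it up until the knob is in the wide end and draw it off the peg - and put them all in the box. Fold all three pegs flat against the rail, also any that had no board, and leave the hand mixer and the canister where they stand.

Things in the scene. Friction and masses are not known exactly. Their poses are not given: they have to be found in the camera images.
- rail: wooden rail fixed on the worktop: a flat bar 400 mm long (own y), 36 mm high, on two posts; pegs on its -x face, which looks roughly towards the robot. Origin on the worktop under the middle, z up. The bar's front face is at x = +12 mm, its top 241 mm up; the posts stand behind it at y = +-185 mm, on feet 14 mm high that reach 45 mm in front of the origin.
- crate_lid (a joint): angle of the carry box's lid in rad: 0 shut, grows as it is raised, up to 1.9; 70 degrees is 1.22. Stiff friction hinge: it stays where it is left; raising it by the tab takes about 4 N.
- crate: white enamelled carry box, loose on the worktop (2.5 kg), 230 mm (x) by 280 mm (y), 100 mm high, walls and floor 6 mm thick. Origin under its middle, z up, its own -x side (front) towards the robot; the lid's hinge is along its far top edge.
- lid_tab (a point): middle of the lid's pull tab: a wooden tongue 40 mm wide (along the hinge) and 10 mm thick that sticks out 40 mm from the middle of the lid's front edge, in the plane of the lid; this point is 26 mm beyond the edge and 256 mm from the hinge. The lid is a 10 mm wooden plate, 230 mm deep. x axis: from tab to hinge.
- lid_hinge (a point): middle of the lid's hinge line, on the far top edge of the box; the y axis of this frame is the hinge line.
- board_a_mid (a point): centre of a wooden tapas board with square foot, 174 mm long, 56 mm wide, 12 mm thick, 0.16 kg (may be absent). x: through its thickness; y: across its width; z: along it, to the top end, which is 87 mm from this centre and holds the keyhole slot.
- board_a_hole (a point): middle of that board's wide keyhole end (30 mm across). The narrow slot (12 mm wide) runs up from it; the peg bears 31 mm above this point while the board hangs. So the board goes up 31 mm (+-5) to bring the knob into the wide end, then comes off along the peg, away from the rail.
- board_b_mid (a point): centre of a wooden tapas board with round foot, 174 mm long, 56 mm wide, 12 mm thick, 0.16 kg (may be absent). x: through its thickness; y: across its width; z: along it, to the top end, which is 87 mm from this centre and holds the keyhole slot.
- board_b_hole (a point): middle of that board's wide keyhole end (30 mm across). The narrow slot (12 mm wide) runs up from it; the peg bears 31 mm above this point while the board hangs. So the board goes up 31 mm (+-5) to bring the knob into the wide end, then comes off along the peg, away from the rail.
- board_c_mid (a point): centre of a wooden tapas board with foot with clipped corners, 174 mm long, 56 mm wide, 12 mm thick, 0.16 kg (may be absent). x: through its thickness; y: across its width; z: along it, to the top end, which is 87 mm from this centre and holds the keyhole slot.
- board_c_hole (a point): middle of that board's wide keyhole end (30 mm across). The narrow slot (12 mm wide) runs up from it; the peg bears 31 mm above this point while the board hangs. So the board goes up 31 mm (+-5) to bring the knob into the wide end, then comes off along the peg, away from the rail.
- peg_left (a joint): angle of the left folding peg in rad: 1.57 straight out from the rail, 0 folded flat along the rail. It swings sideways on a vertical hinge, 225 mm above the worktop, towards the rail's +y end, and stays where it is left (about 2 N at its end moves it).
- peg_left_hinge (a point): hinge of the left peg, on the peg's axis, 12 mm in front of the bar. Pegs are 110 mm apart.
- peg_left_knob (a point): middle of the left peg's knob, 53 mm from the hinge. The peg is a steel rod 8 mm thick with a knob 18 mm across at 48 to 58 mm from the hinge and a collar 18 mm across at 20 to 26 mm; a board hangs between collar and knob.
- peg_middle (a joint): angle of the middle folding peg in rad: 1.57 straight out from the rail, 0 folded flat along the rail. It swings sideways on a vertical hinge, 225 mm above the worktop, towards the rail's +y end, and stays where it is left (about 2 N at its end moves it).
- peg_middle_hinge (a point): hinge of the middle peg, on the peg's axis, 12 mm in front of the bar. Pegs are 110 mm apart.
- peg_middle_knob (a point): middle of the middle peg's knob, 53 mm from the hinge. The peg is a steel rod 8 mm thick with a knob 18 mm across at 48 to 58 mm from the hinge and a collar 18 mm across at 20 to 26 mm; a board hangs between collar and knob.
- peg_right (a joint): angle of the right folding peg in rad: 1.57 straight out from the rail, 0 folded flat along the rail. It swings sideways on a vertical hinge, 225 mm above the worktop, towards the rail's +y end, and stays where it is left (about 2 N at its end moves it).
- peg_right_hinge (a point): hinge of the right peg, on the peg's axis, 12 mm in front of the bar. Pegs are 110 mm apart.
- peg_right_knob (a point): middle of the right peg's knob, 53 mm from the hinge. The peg is a steel rod 8 mm thick with a knob 18 mm across at 48 to 58 mm from the hinge and a collar 18 mm across at 20 to 26 mm; a board hangs between collar and knob.
- mixer: grey hand mixer standing on the worktop, 210 mm long, 140 mm high (bystander); origin under its middle
- canister: plastic canister with a clipped lid, 120 mm across, 152 mm high (bystander); origin under its middle
Things that resemble listed ones, but are neither listed nor needed, are in the scene too. What is shaped like the part that bears board_c_mid but blue, green or yellow is not meant.

How it is judged:
At the end, for the whole second after the job is handed in: The lid stands at 70 degrees, give or take 9; every board present lies or leans in the box, its centre between the walls and below the rim, at rest; the box stands level on the worktop; all three pegs are within 8 degrees of flat (value of joint crate_lid between 1.06 and 1.38 rad and value of joint each of peg_left, peg_middle, peg_right below 0.15 rad and x of board_a_mid in the frame of crate between -0.11 and 0.11 m and y of board_a_mid in the frame of crate between -0.135 and 0.135 m and z of board_a_mid in the frame of crate between 0 and 0.103 m and linear speed of each of board_a, board_b, board_c below 0.05 m/s and x of board_b_mid in the frame of crate between -0.11 and 0.11 m and y of board_b_mid in the frame of crate between -0.135 and 0.135 m and z of board_b_mid in the frame of crate between 0 and 0.103 m and x of board_c_mid in the frame of crate between -0.11 and 0.11 m and y of board_c_mid in the frame of crate between -0.135 and 0.135 m and z of board_c_mid in the frame of crate between 0 and 0.103 m and linear speed of crate below 0.02 m/s and angle between crate's own z axis and vertical below 0.1 rad); the robot touches nothing.
It fails at once if the mixer is shoved more than 4 cm (distance of mixer from where it was at the start of the episode above 0.04 m).
It fails at once if the canister is shoved more than 4 cm (distance of canister from where it was at the start of the episode above 0.04 m).
Of board_a, board_b, board_c only 2 to 3 are there at a start; the rules pass over those that are not, and their reading is None.
At some moment in a run one of crate may be knocked a few centimetres aside while the robot is not near it.
Once in a run the grip may slacken for a moment while it holds something.
It also fails if it takes over 200 s, if anything falls off the work surface, if the arm or the gripper's body presses on something with over 40 N, if the wrist force passes 120 N, or if a joint passes its speed limit or range.

## Working session

There is one attempt and no reset: what is moved stays moved. The work goes in short steps, Python scripts to look and compute and a tool call to move; the robot and the scene stay as the last step left them, time stands still between calls to the robot, and variables do not carry over. Pictures are saved under pics/ and viewed, at most 14 in all, crops included, and the job is handed in when it is done.

Besides the shell and the picture viewer there is one more tool, called after "Request:" as name(argument=value, ...) on one line, values as JSON. drive_tool: Moves the arm, as the interface text tells. Scaled input: -1 to 1 covers 250 mm each way for a shift and 180 degrees each way for a turn. Its arguments: {"type":"object","properties":{"plan":{"type":"array","items":{"type":"array"}},"newtons":{"type":"number"}},"required":["plan"]}

```bash
mkdir -p pics; cat > h.py <<'E'
from rig import arm
import cv2, numpy as np
def cams():
    return {n: arm.camera(n) for n in ("scene","top")}
def P(c):
    R,_=cv2.Rodrigues(np.array(c["rvec"],float)); return np.array(c["intrinsics"])@np.c_[R,np.array(c["tvec"],float).ravel()]
def tri(C,a,b):
    X=cv2.triangulatePoints(P(C["scene"]),P(C["top"]),np.array(a,float).reshape(2,1),np.array(b,float).reshape(2,1)).ravel(); return X[:3]/X[3]
def proj(c,X):
    x=P(c)@np.r_[X,1]; return x[:2]/x[2]
def atz(c,p,z):
    M=P(c); A=np.c_[M[:,:2],M[:,2]*z+M[:,3]]; q=np.linalg.inv(A)@np.r_[p,1]; # plane z to px homography
    A=np.c_[M[:,0],M[:,1],M[:,2]*z+M[:,3]]; q=np.linalg.inv(A)@np.r_[p,1]; return q[:2]/q[2]
def spot(cam,t,n=3):
    return [(np.array(d["location"])*[560,420],round(d["conf"],2)) for d in arm.spot_point(cam,t)[:n]]
E
cat > m.py <<'E'
from h import *
import sys
C=cams()
for n in C: cv2.imwrite(f"pics/{n}0.png",cv2.resize(C[n]["img"],(784,588),interpolation=cv2.INTER_CUBIC))
for t in "rail crate lid_tab lid_hinge board_a_mid board_a_hole board_b_mid board_b_hole board_c_mid board_c_hole peg_left_hinge peg_left_knob peg_middle_hinge peg_middle_knob peg_right_hinge peg_right_knob mixer canister".split():
    s=spot("scene",t); p=spot("top",t)
    f=lambda l:[(x.round().astype(int).tolist(),c) for x,c in l]
    print(t,f(s),f(p), tri(C,s[0][0],p[0][0]).round(3) if s and p else None)
E
python3 m.py; python3 -c "
from h import *;print(arm.get_obs())"
```

```text
rail [] [] None
crate [([261, 289], 0.97)] [([339, 189], 0.62)] [ 0.617 -0.217  0.048]
lid_tab [([257, 289], 0.39)] [([324, 225], 0.75)] [ 0.512 -0.171 -0.172]
lid_hinge [([277, 311], 0.91), ([334, 153], 0.18)] [([353, 161], 0.56), ([234, 165], 0.23)] [ 0.709 -0.261  0.101]
board_a_mid [([322, 166], 0.82)] [([218, 201], 0.72), ([215, 204], 0.65)] [0.562 0.197 0.177]
board_a_hole [([320, 164], 0.94)] [([210, 200], 0.65)] [0.558 0.22  0.17 ]
board_b_mid [([326, 195], 0.68), ([339, 180], 0.49), ([319, 168], 0.29)] [([242, 180], 0.61), ([354, 163], 0.29)] [0.632 0.118 0.162]
board_b_hole [([328, 189], 0.66), ([320, 136], 0.24), ([321, 163], 0.2)] [([193, 222], 0.59), ([240, 177], 0.45)] [ 0.513  0.343 -0.126]
board_c_mid [([318, 142], 0.85), ([287, 141], 0.84), ([268, 159], 0.77)] [([185, 260], 0.7), ([191, 175], 0.63), ([218, 269], 0.5)] [0.399 0.338 0.089]
board_c_hole [([318, 136], 0.85), ([356, 173], 0.81), ([266, 155], 0.8)] [([164, 181], 0.81), ([187, 220], 0.66), ([190, 174], 0.63)] [0.575 0.317 0.253]
peg_left_hinge [([340, 179], 0.54), ([326, 130], 0.43), ([333, 154], 0.38)] [([
[... 760 characters left out ...]
.53640616, -0.00441334,  1.537896  ,  0.00257499,
        1.0673    , -0.07120023]), 'joint_vel': array([ 1.22414763e-04, -1.70475744e-03, -3.20391383e-04,  9.77760767e-04,
       -3.55397966e-04,  5.74100345e-05, -2.20170837e-04]), 'tau': array([-1.77567767e-04, -5.70894670e+01,  9.90040451e-01, -2.51914287e+01,
       -5.62289637e-02,  1.10034717e-02,  1.80271746e-05]), 'tcp_pos': array([ 0.17887552, -0.62489562,  0.23871332]), 'eef_rot': array([ 9.90299208e-01,  1.38951354e-01, -3.98191930e-07, -1.87163098e-06]), 'wrist_force': array([-0.36510777,  0.75038757, -0.47060616]), 'ft_torque': array([0.00651449, 0.01538489, 0.00145108]), 'grasp_force': 0.0, 'gripper_width': 0.08826585711737962}
```

View pics/scene0.png

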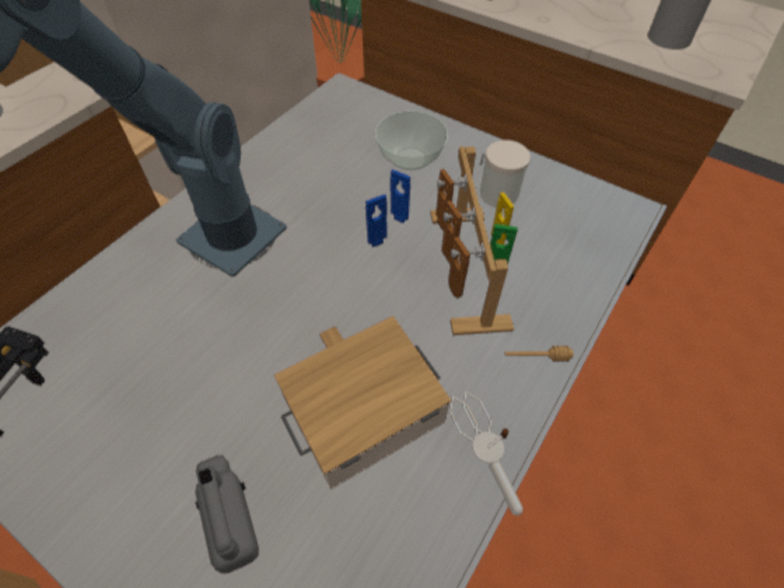

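View pics/top0.png

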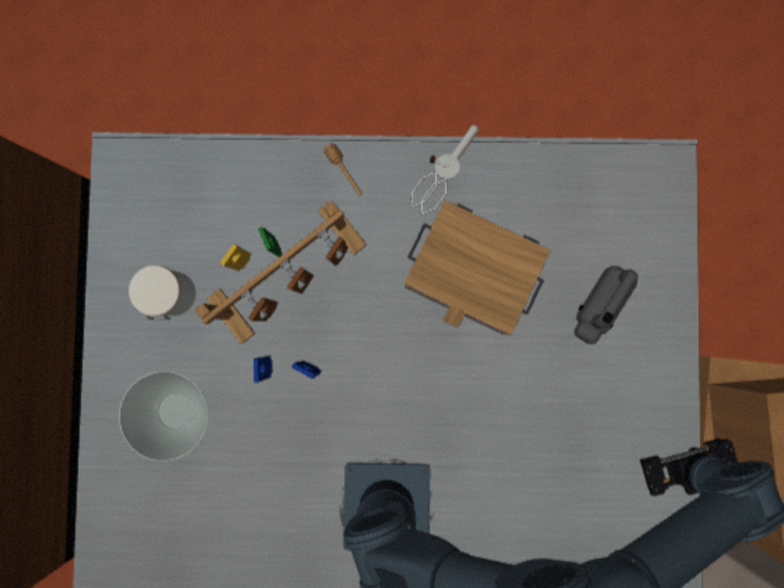

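The scene view shows three brown boards on the rail, at about (445,190), (450,215) and (458,262). Blue, green and yellow look-alikes stand on the worktop away from it. The lid is shut, with its tab at (332,338). Next I'll enlarge the rail and crate.

```bash
cat > crop.py <<'E'
from h import *
C=cams()
t=C["top"]["img"][140:250,130:280]; s=C["scene"]["img"][95:245,290:390]
a=cv2.resize(t,None,fx=5,fy=5,interpolation=cv2.INTER_CUBIC); b=cv2.resize(s,None,fx=4,fy=4,interpolation=cv2.INTER_CUBIC)
cv2.imwrite("pics/railtop.png",a); cv2.imwrite("pics/railscene.png",b)
# lid outline in top
im=C["top"]["img"]; np.save("top.npy",im)
for tt in ("lid_hinge","lid_tab","crate"):
    for cam in ("top","scene"):
        o=arm.outline_of(cam,tt)
        for d in o[:2]:
            m=d["region"].astype(np.uint8); c=max(cv2.findContours(m,0,2)[0],key=cv2.contourArea)
            r=cv2.minAreaRect(c); print(tt,cam,round(d["conf"],2),m.sum(),np.round(cv2.boxPoints(r),1).tolist(), cv2.approxPolyDP(c,4,True).reshape(-1,2).tolist())
E
python3 crop.py
```

```text
lid_hinge top 0.57 215 [[176.0, 225.8000030517578], [189.0, 209.39999389648438], [199.0, 217.39999389648438], [186.0, 233.8000030517578]] [[197, 216], [187, 213], [178, 227], [188, 228]]
lid_hinge top 0.55 5717 [[283.6000061035156, 212.8000030517578], [317.29998779296875, 141.5], [393.6000061035156, 177.5], [360.0, 248.89999389648438]] [[317, 145], [290, 203], [319, 216], [320, 230], [335, 224], [364, 238], [391, 178]]
lid_hinge scene 0.56 7982 [[186.8000030517578, 262.8999938964844], [276.79998779296875, 209.8000030517578], [323.5, 288.8999938964844], [233.5, 342.0]] [[280, 227], [246, 243], [237, 234], [229, 238], [232, 250], [196, 267], [231, 337], [247, 334], [321, 287]]
lid_hinge scene 0.48 2142 [[309.20001220703125, 107.0], [353.79998779296875, 102.69999694824219], [366.5, 236.6999969482422], [321.8999938964844, 241.0]] [[330, 105], [326, 149], [339, 162], [341, 176], [335, 180], [345, 188], [349, 205], [344, 224], [323, 227], [322, 237], [366, 236], [364, 225], [353, 224], [362, 189], [351, 183], [336, 126], [339, 107]]
lid_tab top 0.66 5829 [[283.1000061035156, 213.6999969482
[... 753 characters left out ...]
7578, 341.70001220703125]] [[280, 226], [248, 242], [236, 234], [228, 239], [230, 251], [196, 268], [232, 338], [321, 287]]
crate top 0.74 6373 [[276.79998779296875, 211.1999969482422], [311.6000061035156, 137.3000030517578], [399.0, 178.5], [364.20001220703125, 252.39999389648438]] [[317, 145], [299, 164], [289, 205], [317, 218], [323, 233], [335, 228], [365, 238], [379, 221], [392, 178], [330, 146]]
crate scene 0.59 9330 [[180.10000610351562, 266.1000061035156], [278.0, 208.5], [329.0, 295.20001220703125], [231.10000610351562, 352.79998779296875]] [[280, 227], [249, 241], [235, 234], [229, 239], [230, 251], [196, 268], [205, 289], [201, 300], [236, 348], [318, 300], [321, 284], [313, 268]]
```

View pics/railtop.png

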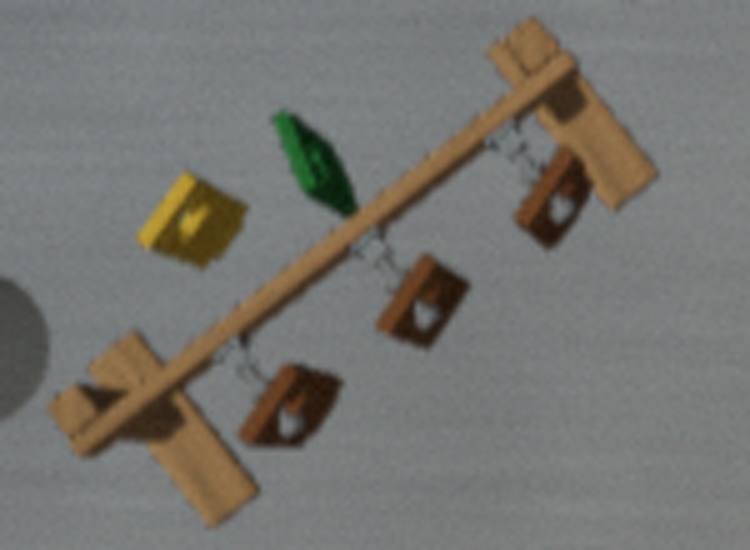

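View pics/railscene.png

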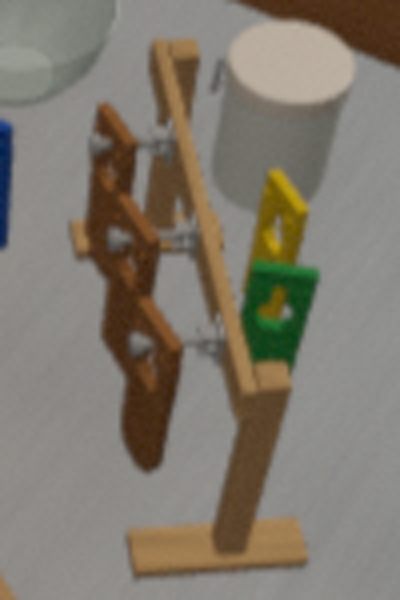

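Both crops show the three brown boards on the rail pegs. In the top crop their top edges are at about (270,400), (405,295) and (548,185). The blue, green and yellow ones stand free, so they aren't meant. Now the geometry.

```bash
cat > g.py <<'E'
from h import *
C=cams(); T=C["top"]; S=C["scene"]
tp=lambda u,v:np.array([130+(u+.5)/5-.5,140+(v+.5)/5-.5]); sp=lambda u,v:np.array([290+(u+.5)/4-.5,95+(v+.5)/4-.5])
f=[atz(T,tp(*q),.241) for q in [(578,68),(92,458),(560,52),(70,437)]]
f=np.array(f); print("bar",f.round(4).tolist(),np.linalg.norm(f[0]-f[1]),np.linalg.norm(f[2]-f[3]))
d=f[1]-f[0]+f[3]-f[2]; d/=np.linalg.norm(d); n=np.array([d[1],-d[0]]) # rail x axis (y rotated -90)
print("y dir",d,"yaw",np.degrees(np.arctan2(-d[0],d[1])), "x",n)
mid=f.mean(0); print("mid bar",mid,"width",(f[2]-f[0])@n)
front=(f[0]+f[1])/2; 
for k,nm in ((1,"L"),(0,"M"),(-1,"R")):
    h=front-12e-3*n+d*.11*k; kn=h-.053*n; bd=h-.037*n
    print(nm,"hinge",h.round(3),"knob",kn.round(3),"bd",bd.round(3),"px knob scene crop",((proj(S,np.r_[kn,.225])-[290,95])*4).round(),"hinge",((proj(S,np.r_[h,.225])-[290,95])*4).round(),"hinge top",((proj(T,np.r_[h,.225])-[130,140])*5).round())
for nm,t,s in (("L",[(290,363),(298,373),(255,445),(240,437)],[(105,103),(135,145)]),("M",[(428,253),(437,262),(390,335),(376,325)],[(124,190),(157,238)]),("R",[(571,147),(580,158),(530,228),(515,215)],[(138,295),(181,347)])):
    for z in (.245,.25):
        q=np.array([atz(T,tp(*a),z) for a in t]); c=q.mean(0); print(nm,z,c.round(3),"along",((c-front)@d).round(3),"out",((c-front)@n).round(3),"width",np.linalg.norm(q[0]-q[3]).round(3),"scenepx",((proj(S,np.r_[c,z])-[290,95])*4).round())
# lid
im=T["img"]; o=max(arm.outline_of("top","lid_tab"),key=lambda d:d["region"].sum())["region"].astype(np.uint8)
c=max(cv2.findContours(o,0,2)[0],key=cv2.contourArea); print(cv2.approxPolyDP(c,3,True).reshape(-1,2).tolist())
for nm,p in (("BL",(441,203)),("BR",(550,250)),("FR",(513,334)),("FL",(405,285)),("tabL",(445,323)),("tabR",(458,327))):
    print(nm,atz(T,(np.array(p)+.5)/1.4-.5,.11).round(4))
E
python3 g.py
```

```text
bar [[0.7074, 0.1027], [0.4565, 0.403], [0.7174, 0.1142], [0.4695, 0.4173]] 0.3913497562283731 0.3915705158819323
y dir [-0.63708828  0.77079085] yaw 39.57504062073355 x [0.77079085 0.63708828]
mid bar [0.58771408 0.25931688] width 0.015128635681033722
L hinge [0.503 0.33 ] knob [0.462 0.296] bd [0.474 0.306] px knob scene crop [ 83. 127.] hinge [144. 123.] hinge top [214. 385.]
M hinge [0.573 0.245] knob [0.532 0.211] bd [0.544 0.222] px knob scene crop [102. 220.] hinge [167. 215.] hinge top [350. 277.]
R hinge [0.643 0.16 ] knob [0.602 0.127] bd [0.614 0.137] px knob scene crop [123. 322.] hinge [191. 318.] hinge top [485. 170.]
L 0.245 [0.492 0.291] along 0.087 out -0.045 width 0.056 scenepx [112. 126.]
L 0.25 [0.492 0.29 ] along 0.086 out -0.046 width 0.055 scenepx [111. 123.]
M 0.245 [0.562 0.206] along -0.023 out -0.045 width 0.056 scenepx [134. 221.]
M 0.25 [0.562 0.206] along -0.024 out -0.045 width 0.055 scenepx [134. 217.]
R 0.245 [0.631 0.119] along -0.134 out -0.047 width 0.055 scenepx [154. 328.]
R 0.25 [0.63  0.119] along -0.134 out -0.048 width 0.055 scenepx [154. 323.]
[[318, 144], [289, 202], [320, 217], [317, 228], [325, 233], [334, 224], [365, 238], [392, 179]]
BL [ 0.7622 -0.1258]
BR [ 0.6499 -0.3928]
FR [ 0.4439 -0.3036]
FL [ 0.5591 -0.0402]
tabL [ 0.468  -0.1386]
tabR [ 0.4588 -0.1703]
```

```bash
cat > fit.py <<'E'
from h import *
from scipy.optimize import least_squares
C=cams(); T=C["top"]; S=C["scene"]
tp=lambda u,v:np.array([130+(u+.5)/5-.5,140+(v+.5)/5-.5]); sp=lambda u,v:np.array([290+(u+.5)/4-.5,95+(v+.5)/4-.5])
def W(p,l):
    c,s=np.cos(p[2]),np.sin(p[2]); return np.array([p[0]+c*l[0]-s*l[1],p[1]+s*l[0]+c*l[1],l[2]])
K=[.11,0,-.11]
kn=lambda p,i:(12e-3*0-.0+p[4]-.012-.053*np.sin(p[5+i]),p[3]+K[i]+.053*np.cos(p[5+i]),.225)
hi=lambda p,i:(p[4]-.012,p[3]+K[i],.225)
def res(p):
    r=[]
    xf=p[4]
    for s,ut,us in ((1,(92,458),(152,42)),(-1,(578,68),(241,393))):
        X=W(p,(xf,s*.2,.241)); r+=[proj(T,X)-tp(*ut), proj(S,X)-sp(*us)]
    for i,us in enumerate([(98,145),(117,240),(138,346)]): r.append(proj(S,W(p,kn(p,i)))-sp(*us))
    for i,us in enumerate([(162,140),(187,238),(212,343)]): r.append((proj(S,W(p,hi(p,i)))-sp(*us))*.7)
    r=np.concatenate(r)
    return np.r_[r,(p[5:8]-1.57)*3,(p[4]-.012)*1000]
s=least_squares(res,[.585,.26,.69,-.02,.012,1.57,1.57,1.57],x_scale=[.01,.01,.1,.01,.01,.1,.1,.1])
p=s.x; print(p.round(4),np.degrees(p[2])); print(s.fun.round(1))
for i in range(3): print("LMR"[i],"hinge",W(p,hi(p,i)).round(3),"knob",W(p,kn(p,i)).round(3))
n=np.array([np.cos(p[2]),np.sin(p[2])]); d=np.array([-n[1],n[0]]); o=p[:2]
for nm,t in (("L",[(290,363),(298,373),(255,445),(240,437)]),("M",[(428,253),(437,262),(390,335),(376,325)]),("R",[(571,147),(580,158),(530,228),(515,215)])):
    q=np.array([atz(T,tp(*a),.247) for a in t]); c=q.mean(0); print(nm,c.round(3),"local",((c-o)@n).round(3),((c-o)@d).round(3))
E
python3 fit.py
```

```text
[ 0.5768  0.2493  0.6922 -0.0251  0.012   1.5162  1.5264  1.5401] 39.65917803055379
[-2.5 -0.6 -0.4 -0.5 -0.1 -2.   0.4  0.7 -0.8  0.2 -0.6  0.1 -0.2  0.1
 -0.8  0.7 -1.1  0.1 -1.   0.  -0.2 -0.1 -0.1 -0. ]
L hinge [0.523 0.315 0.225] knob [0.48  0.283 0.225]
M hinge [0.593 0.23  0.225] knob [0.551 0.198 0.225]
R hinge [0.663 0.145 0.225] knob [0.621 0.113 0.225]
L [0.492 0.29 ] local -0.039 0.086
M [0.562 0.206] local -0.039 -0.024
R [0.631 0.119] local -0.042 -0.135
```

Request:
drive_tool(plan=[[-1,[0.6,0.94,0.1],-0.216],[-1,[0.6,0.94,0.1],-0.216],[-1,[0.6,0.94,0.1],-0.216],[-1,[0.6,0.94,0.1],-0.216],[-1,[0.6,0.94,0.1],-0.216],[-1,[0.6,0.94,0.1],-0.216]], newtons=25)

```text
t: 3.3
tcp_pos: [0.3309, -0.3878, 0.2642]
eef_rot: [0.981, -0.196, 0.001, -0.0]
wrist_force: [0.8, -0.3, -0.6]
gripper_width: 0.0883
grasp_force: 0.0
```

Request:
drive_tool(plan=[[-1,[0.58,0.916,-0.2],0],[-1,[0.58,0.916,-0.2],0],[-1,[0.58,0.916,-0.2],0],[-1,[0.58,0.916,-0.2],0],[-1,[0.58,0.916,-0.2],0],[-1,[0.58,0.916,-0.2],0]])

```text
t: 4.05
tcp_pos: [0.4744, -0.1605, 0.2133]
eef_rot: [0.98, -0.198, -0.0, -0.0]
wrist_force: [-0.8, -0.7, -0.1]
gripper_width: 0.088
grasp_force: 0.0
```

```bash
python3 - <<'E'
from h import *
C=cams(); a=cv2.resize(C["scene"]["img"][180:350,150:340],(570,510),interpolation=cv2.INTER_CUBIC)
cv2.imwrite("pics/tab.png",a); print(arm.get_obs()["tcp_pos"])
for z in (.1,.105,.11): print(z,(proj(C["scene"],[.474,-.161,z])-[150,180])*3,(proj(C["scene"],[.461,-.155,z])-[150,180])*3)
E
```

```text
[ 0.4731784  -0.16308574  0.21367629]
0.1 [249.15551224 189.32140603] [242.85294537 178.98299346]
0.105 [248.69666132 186.78793106] [242.37536254 176.42980897]
0.11 [248.23463907 184.23694606] [241.8944994  173.85908776]
```

View pics/tab.png

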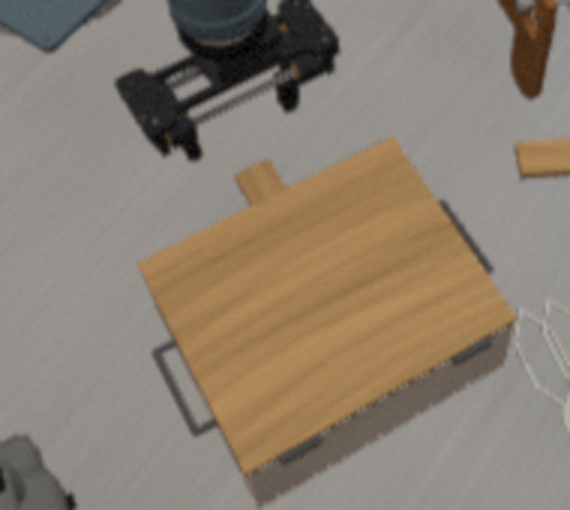

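The gripper is above the tab. In the crop, the tab tip is at (252,167) and its root at (268,193), slightly off my prediction. I'll triangulate it.

```bash
python3 - <<'E'
from h import *
C=cams(); s=lambda u,v:np.array([150+(u+.5)/3-.5,180+(v+.5)/3-.5]); t=lambda u,v:(np.array([u,v])+.5)/1.4-.5
f=lambda p,z=.11:atz(C["scene"],p,z).round(3)
for n,a,b in (("FL",(390,138),(405,285)),("FR",(138,264),(513,334)),("BR",(247,473),(550,250)),("BL",(516,318),(441,203)),("tip",(252,167),(451.5,325))):
    print(n,tri(C,s(*a),t(*b)).round(3),f(s(*a)),atz(C["top"],t(*b),.11).round(3))
E
```

```text
FL [ 0.56  -0.039  0.118] [ 0.559 -0.033] [ 0.559 -0.04 ]
FR [ 0.446 -0.299  0.127] [ 0.441 -0.291] [ 0.444 -0.304]
BR [ 0.651 -0.391  0.112] [ 0.653 -0.389] [ 0.65  -0.393]
BL [ 0.767 -0.126  0.092] [ 0.771 -0.133] [ 0.762 -0.126]
tip [ 0.466 -0.151  0.124] [ 0.463 -0.142] [ 0.463 -0.154]
```

Request:
drive_tool(plan=[[-1,[0.008,0.016,-0.2],0],[-1,[0.008,0.016,-0.4],0],[-1,[0.008,0.016,-0.512],0],[-1,[0.008,0.016,-0.512],0],[1,[0.008,0.016,-0.512],0],[1,[0.008,0.016,-0.512],0],[1,[0.008,0.016,-0.512],0],[1,[0.008,0.016,-0.512],0],[1,[0.008,0.016,-0.512],0],[1,[0.008,0.016,-0.512],0]], newtons=25)

```text
t: 5.5
tcp_pos: [0.4767, -0.1552, 0.0859]
eef_rot: [0.98, -0.198, 0.0, -0.001]
wrist_force: [1.7, 4.3, 1.2]
gripper_width: 0.0377
grasp_force: 24.7
```

Request:
drive_tool(plan=[[1,[0.007,-0.003,0.123],0],[1,[0.027,-0.011,0.243],0],[1,[0.06,-0.026,0.361],0],[1,[0.107,-0.045,0.473],0],[1,[0.165,-0.07,0.578],0]])

```text
t: 6.12
tcp_pos: [0.5175, -0.1753, 0.2302]
eef_rot: [0.98, -0.199, 0.0, 0.0]
wrist_force: [6.6, -3.2, -12.7]
gripper_width: 0.0379
grasp_force: 25.8
```

Request:
drive_tool(plan=[[1,[0.069,-0.029,0.097],0],[1,[0.149,-0.063,0.184],0],[1,[0.237,-0.1,0.261],0],[1,[0.334,-0.141,0.325],0],[1,[0.41,-0.173,0.365],0],[1,[0.454,-0.192,0.384],0],[1,[0.454,-0.192,0.384],0],[1,[0.454,-0.192,0.384],0]])

```text
t: 7.12
tcp_pos: [0.6283, -0.2222, 0.3233]
eef_rot: [0.98, -0.199, -0.003, 0.0]
wrist_force: [-0.6, -0.2, -16.0]
gripper_width: 0.0393
grasp_force: 32.1
```

```bash
python3 - <<'E'
from h import *
C=cams(); a=cv2.resize(C["scene"]["img"],(784,588),interpolation=cv2.INTER_CUBIC)
cv2.imwrite("pics/lidup.png",a)
E
```

```text
(no output)
```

View pics/lidup.png

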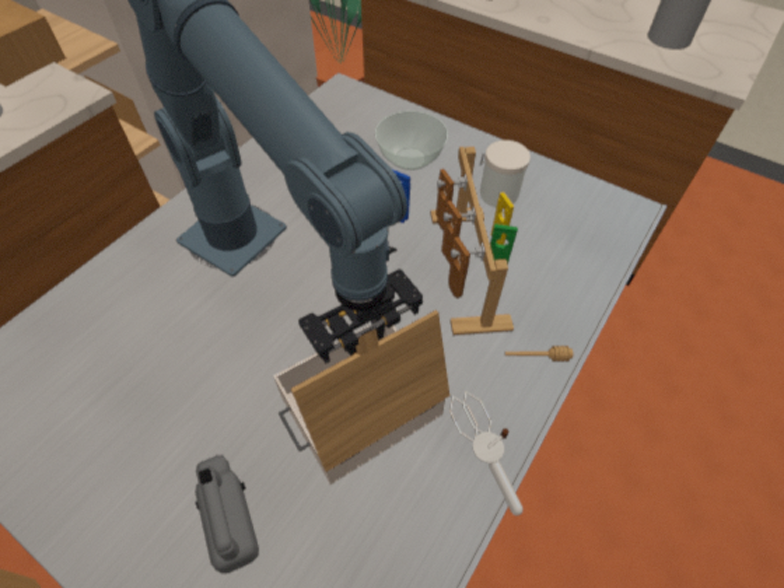

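The lid stands at roughly 70°, held by its tab at (370,340). I'll release it and back away.

Request:
drive_tool(plan=[[-1,[0,0,0],0],[-1,[0,0,0],0],[-1,[0,0,0],0],[-1,[0,0,0],0],[-1,[0,0,0.2],0],[-1,[0,0,0.36],0],[-1,[-0.2,0.25,0.36],0],[-1,[-0.4,0.5,0.36],0.1],[-1,[-0.5,0.7,0.2],0.2],[-1,[-0.5,0.9,0],0.347],[-1,[-0.5,0.96,-0.1],0.347],[-1,[-0.5,0.96,-0.1],0.347],[-1,[-0.5,0.96,-0.1],0.347],[-1,[-0.5,0.96,-0.1],0.347]])

```text
t: 8.98
tcp_pos: [0.5059, 0.0176, 0.3015]
eef_rot: [0.941, 0.338, 0.0, 0.0]
wrist_force: [0.6, 0.1, 1.4]
gripper_width: 0.088
grasp_force: 0.0
```

```bash
python3 - <<'E'
from h import *
C=cams(); a=cv2.resize(C["scene"]["img"][180:360,160:360],(800,600)[:2],interpolation=cv2.INTER_CUBIC) if 0 else cv2.resize(C["scene"]["img"][190:350,170:350],None,fx=3,fy=3,interpolation=cv2.INTER_CUBIC)
b=cv2.resize(C["top"]["img"][120:260,270:410],(480,480),interpolation=cv2.INTER_CUBIC); b=b[:480,:250] if 0 else cv2.resize(b,(250,250)) if 0 else b
cv2.imwrite("pics/lidA.png",a)
H=np.array([.7095,-.2605,.105]);u=np.array([.921,-.39,0]);v=np.array([.39,.921,0])
for th in (1.1,1.22,1.35):
    w=-u*np.cos(th)+np.array([0,0,1])*np.sin(th)
    print(th,[((proj(C["scene"],H+w*.23+v*s)-[170,190])*3).round().tolist() for s in (-.14,.14)],[((proj(C["scene"],H+w*.27)-[170,190])*3).round().tolist()])
    print("top",[(proj(C["top"],H+w*.23+v*s)).round(1).tolist() for s in (-.14,.14)],(proj(C["top"],H+w*.27)).round(1))
for t in ("lid_tab","lid_hinge","crate"):
    s=spot("scene",t,2);p=spot("top",t,2);print(t,s,p,tri(C,s[0][0],p[0][0]) if s and p else 0)
E
```

```text
1.1 [[98.0, 246.0], [398.0, 85.0]] [[241.0, 122.0]]
top [[393.6, 200.6], [307.5, 163.1]] [349.7 186.1]
1.22 [[110.0, 265.0], [416.0, 98.0]] [[260.0, 140.0]]
top [[397.8, 192.5], [311.1, 154.8]] [354.4 176.3]
1.35 [[126.0, 291.0], [437.0, 117.0]] [[282.0, 165.0]]
top [[402.3, 183.4], [315.2, 145.6]] [359.6 165.2]
lid_tab [(array([264.992, 245.28 ]), 0.69), (array([324.912, 180.39 ]), 0.18)] [(array([355.992, 170.31 ]), 0.63)] [ 0.645435   -0.22893122  0.34588828]
lid_hinge [(array([276.192, 306.81 ]), 0.67)] [(array([355.096, 162.12 ]), 0.58)] [ 0.70272567 -0.26165075  0.12373919]
crate [(array([263.816, 244.314]), 0.63)] [(array([337.4  , 194.586]), 0.94)] [ 0.59002037 -0.18344649  0.23324327]
```

View pics/lidA.png

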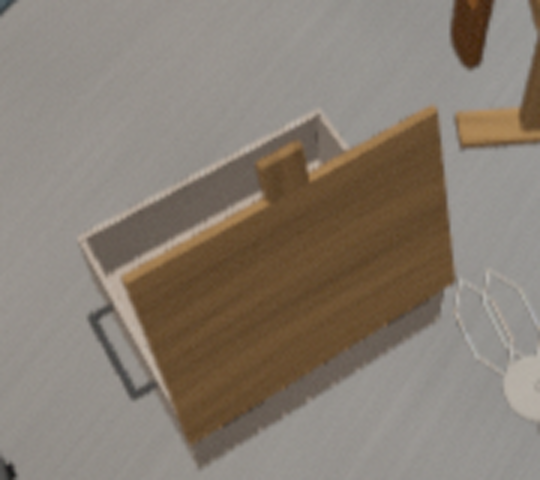

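The lid stands by itself with its top edge from (125,275) to (437,108), about 1.28 rad, inside the window. Next is the right board.

Request:
drive_tool(plan=[[-1,[0.25,0.2,0],0],[-1,[0.508,0.41,0],0],[-1,[0.508,0.41,0],0],[-1,[0.508,0.41,-0.2],0],[-1,[0.508,0.41,-0.35],0],[-1,[0.508,0.41,-0.426],0],[-1,[0.508,0.41,-0.426],0]], newtons=30)

```text
t: 10.25
tcp_pos: [0.6321, 0.1199, 0.1939]
eef_rot: [0.941, 0.338, -0.001, -0.0]
wrist_force: [0.5, -0.1, 0.1]
gripper_width: 0.0884
grasp_force: 0.0
```

```bash
python3 - <<'E'
from h import *
C=cams(); a=cv2.resize(C["scene"]["img"][95:245,260:390],None,fx=4,fy=4,interpolation=cv2.INTER_CUBIC)
cv2.imwrite("pics/gr.png",a)
E
```

```text
(no output)
```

View pics/gr.png

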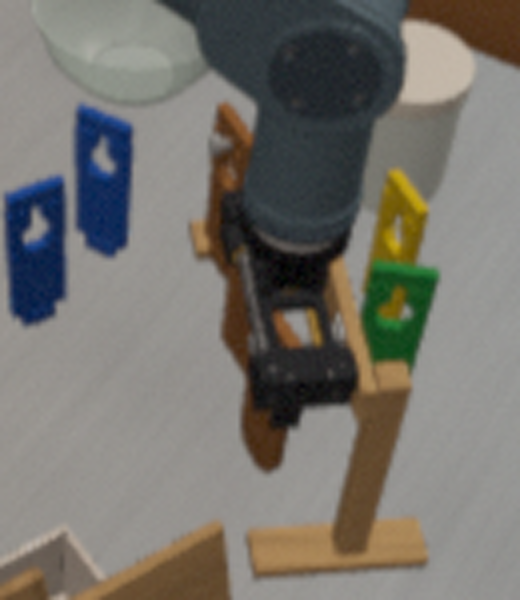

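The gripper straddles the right board (finger at (287,408)) without contact. I'll close on it.

Request:
drive_tool(plan=[[1,[0,0,0],0],[1,[0,0,0],0],[1,[0,0,0],0],[1,[0,0,0],0],[1,[0,0,0],0],[1,[0,0,0],0]], newtons=35)

```text
t: 11.1
tcp_pos: [0.6315, 0.1224, 0.1949]
eef_rot: [0.941, 0.339, -0.0, -0.001]
wrist_force: [-3.2, 4.0, 1.7]
gripper_width: 0.0553
grasp_force: 34.9
```

Request:
drive_tool(plan=[[1,[0,0,0.06],0],[1,[0,0,0.124],0],[1,[0,0,0.124],0],[1,[0,0,0.124],0]])

```text
t: 11.6
tcp_pos: [0.633, 0.1194, 0.2261]
eef_rot: [0.941, 0.338, 0.0, 0.0]
wrist_force: [-0.7, 0.2, -2.1]
gripper_width: 0.0556
grasp_force: 34.9
```

Request:
drive_tool(plan=[[1,[-0.04,-0.034,0.124],0],[1,[-0.09,-0.075,0.124],0],[1,[-0.15,-0.124,0.124],0],[1,[-0.21,-0.174,0.124],0],[1,[-0.28,-0.232,0.124],0],[1,[-0.28,-0.232,0.124],0]])

```text
t: 12.35
tcp_pos: [0.5621, 0.0606, 0.2567]
eef_rot: [0.941, 0.337, -0.0, 0.0]
wrist_force: [0.3, 0.0, -0.4]
gripper_width: 0.0009
grasp_force: 0.0
```

My mistake: shifts are relative to each call's start, so I lifted a second 31 mm and pulled the board out of the grip. I'll look.

```bash
python3 - <<'E'
from h import *
C=cams(); a=cv2.resize(C["scene"]["img"][95:245,250:390],None,fx=3,fy=3,interpolation=cv2.INTER_CUBIC)
b=cv2.resize(C["top"]["img"][130:250,140:285],None,fx=2.6,fy=2.6,interpolation=cv2.INTER_CUBIC)
o=np.zeros((450,800,3),np.uint8); o[:a.shape[0],:420]=a; o[:b.shape[0],420:420+b.shape[1]]=b
cv2.imwrite("pics/lost.png",o)
E
```

```text
(no output)
```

View pics/lost.png

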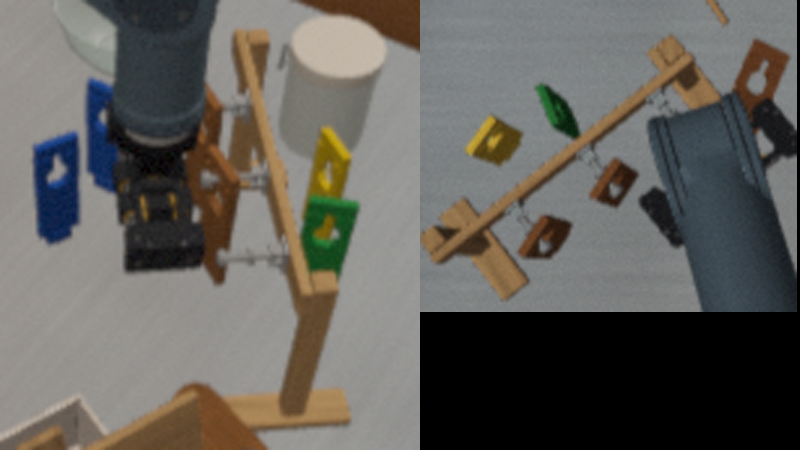

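Request:
drive_tool(plan=[[-1,[-0.1,0,0.17],0],[-1,[-0.25,0.3,0.17],0],[-1,[-0.25,0.3,0.17],0],[-1,[-0.25,0.3,0.17],0]])

```text
t: 12.95
tcp_pos: [0.5, 0.1395, 0.2995]
eef_rot: [0.94, 0.34, 0.0, -0.0]
wrist_force: [0.4, -0.5, 0.1]
gripper_width: 0.0385
grasp_force: 0.0
```

```bash
python3 - <<'E'
from h import *
C=cams(); a=cv2.resize(C["scene"]["img"][170:345,190:370],None,fx=2.4,fy=2.4,interpolation=cv2.INTER_CUBIC)
b=cv2.resize(C["top"]["img"][130:250,240:400],None,fx=2.3,fy=2.3,interpolation=cv2.INTER_CUBIC)
o=np.zeros((450,800,3),np.uint8); o[:a.shape[0],:a.shape[1]]=a; o[:b.shape[0],432:432+b.shape[1]]=b
cv2.imwrite("pics/lost2.png",o)
E
```

```text
(no output)
```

View pics/lost2.png

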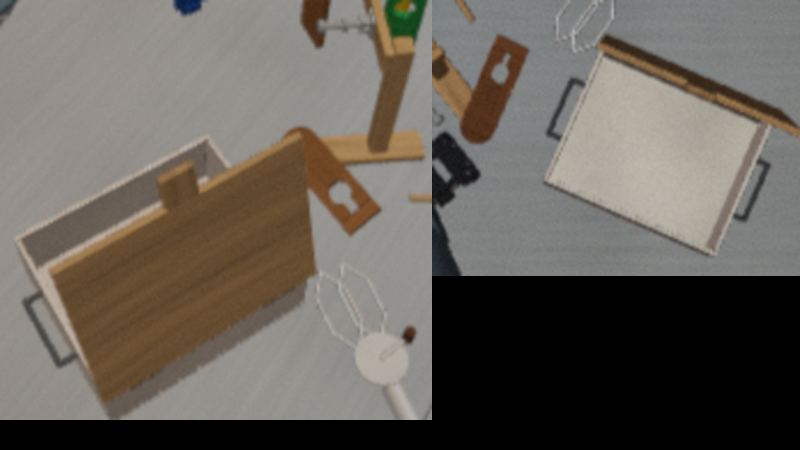

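The dropped board (round foot, so board_b) lies flat between the rail foot and the box: in the right panel its foot end is at (478,138) and its keyhole end at (512,42). I'll work out its pose and the clearances.

```bash
python3 - <<'E'
from h import *
C=cams();T=C["top"]
t=lambda u,v:np.array([240+(u-432+.5)/2.3-.5,130+(v+.5)/2.3-.5])
for n,p,z in (("topL",(498,35),.012),("topR",(528,48),.012),("sideL",(466,112),.012),("sideR",(496,125),.012),("foot",(476,143),.012),("hole",(499,72),.012),("handle_a",(548,134),.06),("handle_b",(570,82),.06),("wallFL",(546,181),.1),("wallBL",(603,45),.1),("FR",(714,252),.1),("railfoot tip",(466,117),.014),("whisk",(560,40),.01)):
    print(n,atz(T,t(*p),z).round(3))
o=np.array([.5768,.2493]);n=np.array([np.cos(.6922),np.sin(.6922)]);d=np.array([-n[1],n[0]])
print("post R",o-.185*d,"foot tip",o-.185*d-.045*n)
s=spot("top","board_b_mid");print(s)
E
```

```text
topL [0.779 0.037]
topR [ 0.758 -0.011]
sideL [0.655 0.086]
sideR [0.635 0.038]
foot [0.606 0.069]
hole [0.719 0.035]
handle_a [ 0.617 -0.044]
handle_b [ 0.698 -0.076]
wallFL [ 0.543 -0.041]
wallBL [ 0.749 -0.124]
FR [ 0.441 -0.292]
railfoot tip [0.647 0.085]
whisk [ 0.772 -0.061]
post R [0.69487299 0.1068789 ] foot tip [0.66023002 0.07815845]
[(array([267.68 , 172.914]), 0.97)]
```

Request:
drive_tool(plan=[[-1,[0.24,-0.12,0],-0.06],[-1,[0.48,-0.24,0],-0.12],[-1,[0.72,-0.36,0],-0.18],[-1,[0.974,-0.464,0],-0.24],[-1,[0.974,-0.464,0],-0.326],[-1,[0.974,-0.464,0],-0.326],[-1,[0.974,-0.464,0],-0.326],[-1,[0.974,-0.464,-0.4],-0.326],[-1,[0.974,-0.464,-0.4],-0.326],[-1,[0.974,-0.464,-0.4],-0.326]])

```text
t: 14.45
tcp_pos: [0.7412, 0.0205, 0.1957]
eef_rot: [0.986, -0.165, -0.003, 0.001]
wrist_force: [0.1, 0.6, -0.4]
gripper_width: 0.0882
grasp_force: 0.0
```

```bash
python3 - <<'E'
from h import *
C=cams()
a=cv2.resize(C["scene"]["img"][130:310,240:400],None,fx=2.5,fy=2.5,interpolation=cv2.INTER_CUBIC)
b=cv2.resize(C["top"]["img"][120:230,230:330],None,fx=3.8,fy=3.8,interpolation=cv2.INTER_CUBIC)
o=np.zeros((450,800,3),np.uint8); o[:a.shape[0],:a.shape[1]]=a; o[:b.shape[0],410:410+b.shape[1]]=b
cv2.imwrite("pics/pk.png",o)
E
```

```text
(no output)
```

View pics/pk.png

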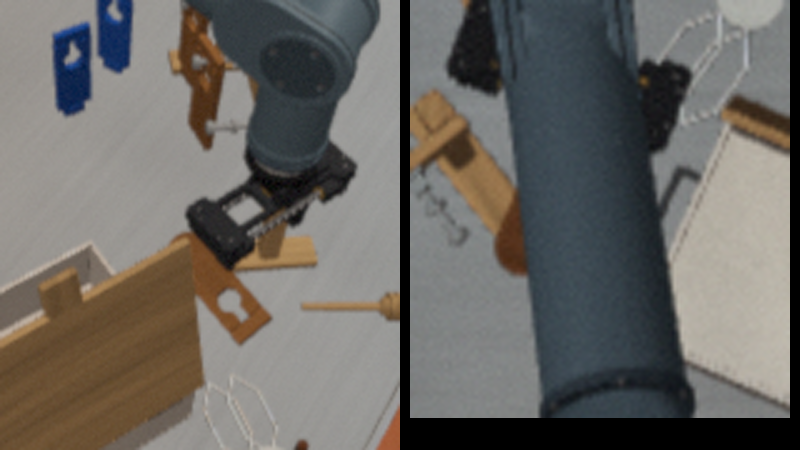

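The gripper sits over the keyhole end of the dropped board. The rail bar and the box both have clearance, so I'll go down.

Request:
drive_tool(plan=[[-1,[0,0,-0.2],0],[-1,[0,0,-0.4],0],[-1,[0,0,-0.598],0],[-1,[0,0,-0.598],0],[-1,[0,0,-0.598],0]])

```text
t: 15.18
tcp_pos: [0.7463, 0.0212, 0.0535]
eef_rot: [0.986, -0.166, 0.003, -0.001]
wrist_force: [-0.1, 0.3, 0.7]
gripper_width: 0.0882
grasp_force: 0.0
```

Request:
drive_tool(plan=[[-1,[0,0,-0.1],0],[-1,[0,0,-0.182],0],[-1,[0,0,-0.182],0],[-1,[0,0,-0.182],0],[1,[0,0,-0.182],0],[1,[0,0,-0.182],0],[1,[0,0,-0.182],0],[1,[0,0,-0.182],0],[1,[0,0,-0.182],0],[1,[0,0,-0.182],0],[1,[0,0,-0.182],0]], newtons=40)

```text
t: 16.55
tcp_pos: [0.7437, 0.0211, 0.0044]
eef_rot: [0.986, -0.166, 0.0, -0.0]
wrist_force: [-0.0, 1.2, 2.9]
gripper_width: 0.0536
grasp_force: 38.7
```

Request:
drive_tool(plan=[[1,[0,0,0.1],0],[1,[0,0,0.25],0],[1,[0,0,0.45],0],[1,[0,0,0.65],0],[1,[0,0,0.85],0],[1,[0,0,1],0],[1,[0,0,1],0],[1,[0,0,1],0]])

```text
t: 17.55
tcp_pos: [0.7429, 0.021, 0.2537]
eef_rot: [0.986, -0.166, -0.001, 0.0]
wrist_force: [0.3, 0.1, -2.8]
gripper_width: 0.0534
grasp_force: 38.6
```

```bash
python3 - <<'E'
from h import *
C=cams()
print(arm.get_obs()["wrist_force"],arm.get_obs()["ft_torque"])
for c in C:
  for t in ("board_b_mid","board_b_hole"):
    print(c,t,[(a.round().tolist(),q) for a,q in spot(c,t,4)])
for d in (.0,.03,.06):
  for z in (.254,.2,.15): print(d,z,proj(C["scene"],[.744-.945*d,.021+.326*d,z]).round(),proj(C["top"],[.744-.945*d,.021+.326*d,z]).round())
E
```

```text
[-0.23915143 -0.31388413 -1.2896074 ] [-0.00340181 -0.06083541 -0.02344554]
scene board_b_mid [([333.0, 199.0], 0.75), ([324.0, 180.0], 0.69), ([318.0, 155.0], 0.33)]
scene board_b_hole [([344.0, 209.0], 0.94)]
top board_b_mid [([265.0, 163.0], 0.49)]
top board_b_hole [([268.0, 153.0], 0.76)]
0.0 0.254 [347. 215.] [271. 141.]
0.0 0.2 [344. 226.] [272. 145.]
0.0 0.15 [342. 235.] [272. 147.]
0.03 0.254 [339. 208.] [268. 150.]
0.03 0.2 [337. 219.] [268. 153.]
0.03 0.15 [335. 228.] [269. 156.]
0.06 0.254 [332. 201.] [265. 159.]
0.06 0.2 [330. 212.] [265. 162.]
0.06 0.15 [328. 222.] [266. 164.]
```

Request:
drive_tool(plan=[[1,[0,0,0.2],0],[1,[-0.2,0,0.2],0],[1,[-0.4,0,0.2],0],[1,[-0.6,0,0.2],0],[1,[-0.78,0,0.2],0],[1,[-0.78,0,0.2],0.055],[1,[-0.78,-0.05,0.2],0.11],[1,[-0.78,-0.1,0.2],0.165],[1,[-0.78,-0.15,0.2],0.22],[1,[-0.78,-0.2,0.2],0.275],[1,[-0.78,-0.25,0.2],0.33],[1,[-0.78,-0.3,0.2],0.385],[1,[-0.78,-0.3,0.2],0.44],[1,[-0.78,-0.3,0.2],0.48],[1,[-0.78,-0.3,0.2],0.48],[1,[-0.78,-0.3,0.2],0.48]])

```text
t: 19.85
tcp_pos: [0.5487, -0.0539, 0.3042]
eef_rot: [0.833, 0.553, 0.0, 0.0]
wrist_force: [0.5, -0.5, 0.5]
gripper_width: 0.0002
grasp_force: 0.0
```

The grip slackened and the board dropped again. I'll locate it.

```bash
python3 - <<'E'
from h import *
C=cams(); hsv=cv2.cvtColor(C["top"]["img"],cv2.COLOR_BGR2HSV)
a=cv2.resize(C["scene"]["img"][95:345,170:390],None,fx=1.9,fy=1.9,interpolation=cv2.INTER_CUBIC)
b=cv2.resize(C["top"]["img"][130:260,225:395],None,fx=2.2,fy=2.2,interpolation=cv2.INTER_CUBIC)
o=np.zeros((480,800,3),np.uint8); o[:a.shape[0],:a.shape[1]]=a; o[:b.shape[0],420:420+b.shape[1]]=b
cv2.imwrite("pics/l3.png",o)
E
```

```text
(no output)
```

View pics/l3.png

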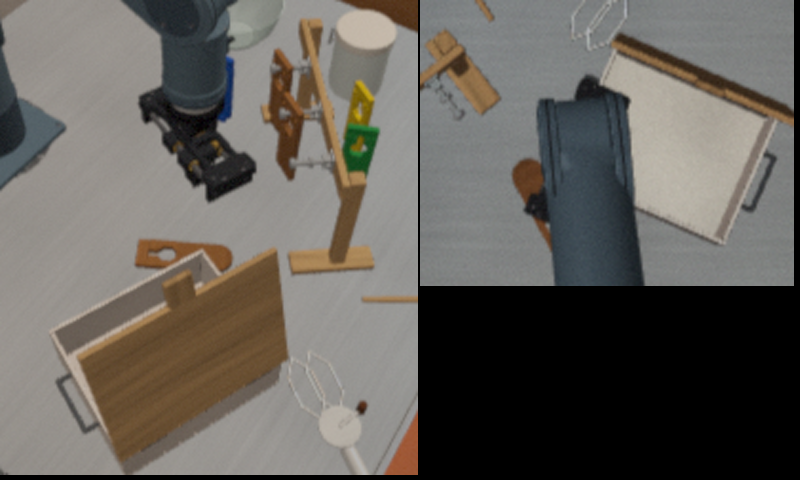

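Request:
drive_tool(plan=[[-1,[-0.1,0.25,0],-0.05],[-1,[-0.196,0.5,0],-0.1],[-1,[-0.196,0.75,0],-0.153],[-1,[-0.196,0.896,0],-0.153],[-1,[-0.196,0.896,0],-0.153],[-1,[-0.196,0.896,0],-0.153]])

```text
t: 20.7
tcp_pos: [0.4997, 0.1694, 0.3041]
eef_rot: [0.941, 0.34, -0.0, 0.0]
wrist_force: [1.1, -0.9, 0.3]
gripper_width: 0.0586
grasp_force: 0.0
```

```bash
python3 - <<'E'
from h import *
C=cams()
for c in C:
    im=C[c]["img"]; h=cv2.cvtColor(im,cv2.COLOR_BGR2HSV)
    for t in ("board_b_mid","board_b_hole"): 
        for a,q in spot(c,t,4): print(c,t,a.round(1),q,atz(C[c],a,.012).round(3))
    for d in arm.outline_of(c,"board_b_mid")[:4]:
        m=d["region"].astype(np.uint8); k=max(cv2.findContours(m,0,2)[0],key=cv2.contourArea)
        W=np.array([atz(C[c],p,.012) for p in k.reshape(-1,2)+0.0]).astype(np.float32)*1000
        print(c,round(d["conf"],2),m.sum(),cv2.minAreaRect(W),np.round(cv2.boxPoints(cv2.minAreaRect(W))).tolist())
E
```

```text
scene board_b_mid [269.4 230.5] 0.79 [ 0.506 -0.015]
scene board_b_mid [322.7 167.1] 0.43 [0.508 0.338]
scene board_b_hole [261.5 228.8] 0.71 [ 0.479 -0.025]
scene board_b_hole [318.3 154.2] 0.58 [0.458 0.388]
scene board_b_hole [165. 378.] 0.36 [ 0.545 -0.555]
scene 0.96 532 ((493.1749572753906, -17.560989379882812), (171.0921173095703, 62.159156799316406), 31.19132423400879) [[404.0, -35.0], [436.0, -88.0], [582.0, 0.0], [550.0, 53.0]]
top board_b_mid [284.1 229.2] 0.63 [ 0.472 -0.025]
top board_b_mid [353.8 162.6] 0.17 [ 0.718 -0.275]
top board_b_hole [285.4 230.7] 0.66 [ 0.467 -0.029]
top board_b_hole [187.6 219.5] 0.45 [0.502 0.326]
top board_b_hole [215.2 197.4] 0.28 [0.584 0.227]
top 0.85 633 ((491.04241943359375, -16.08453369140625), (174.11141967773438, 55.73127746582031), 29.86568832397461) [[402.0, -35.0], [429.0, -84.0], [580.0, 3.0], [553.0, 51.0]]
```

board_b lies flat in the open: centre (0.492,-0.017), axis at 30°, measured size 174×56 mm. The gripper is already by the rail, so I'll take the middle board first.

Request:
drive_tool(plan=[[-1,[0.252,0.14,0],0],[-1,[0.252,0.14,0],0],[-1,[0.252,0.14,0],0],[-1,[0.252,0.14,-0.2],0],[-1,[0.252,0.14,-0.35],0],[-1,[0.252,0.14,-0.436],0],[-1,[0.252,0.14,-0.436],0],[1,[0.252,0.14,-0.436],0],[1,[0.252,0.14,-0.436],0],[1,[0.252,0.14,-0.436],0],[1,[0.252,0.14,-0.436],0],[1,[0.252,0.14,-0.436],0]], newtons=40)

```text
t: 22.6
tcp_pos: [0.5616, 0.2073, 0.1958]
eef_rot: [0.94, 0.341, -0.0, -0.001]
wrist_force: [-2.4, 4.7, 1.7]
gripper_width: 0.055
grasp_force: 39.9
```

Request:
drive_tool(plan=[[1,[0,0,0.06],0],[1,[0,0,0.124],0],[1,[0,0,0.124],0],[1,[-0.04,-0.033,0.124],0],[1,[-0.08,-0.066,0.124],0]])

```text
t: 23.22
tcp_pos: [0.5417, 0.1874, 0.2258]
eef_rot: [0.941, 0.34, -0.001, 0.0]
wrist_force: [-0.7, 0.9, -1.4]
gripper_width: 0.0552
grasp_force: 39.9
```

Request:
drive_tool(plan=[[1,[-0.06,-0.05,0],0],[1,[-0.12,-0.1,0],0],[1,[-0.2,-0.166,0],0],[1,[-0.24,-0.2,0.1],0],[1,[-0.24,-0.2,0.3],0],[1,[-0.24,-0.2,0.3],0]])

```text
t: 23.98
tcp_pos: [0.4839, 0.1385, 0.3043]
eef_rot: [0.941, 0.339, 0.003, 0.001]
wrist_force: [-0.3, 0.8, -2.1]
gripper_width: 0.0549
grasp_force: 39.9
```

Request:
drive_tool(plan=[[1,[0,-0.2,0],-0.05],[1,[0,-0.4,0],-0.1],[1,[0,-0.6,0],-0.15],[1,[0,-0.8,0],-0.2],[1,[0,-1,0],-0.25],[1,[0,-1,0],-0.3],[1,[0,-1,0],-0.343],[1,[0,-1,0],-0.343],[1,[0,-1,0],-0.343]])

```text
t: 25.1
tcp_pos: [0.4819, -0.1113, 0.3005]
eef_rot: [0.982, -0.189, -0.001, 0.0]
wrist_force: [-0.5, -0.7, -2.1]
gripper_width: 0.055
grasp_force: 39.9
```

```bash
cat > cr.py <<'E'
from h import *
C=cams(); c=C["top"]
for d in arm.outline_of("top","crate")[:2]:
    m=d["region"].astype(np.uint8); k=max(cv2.findContours(m,0,2)[0],key=cv2.contourArea)
    print("crate",round(d["conf"],2),m.sum(),cv2.approxPolyDP(k,4,True).reshape(-1,2).tolist())
# white interior: dim saturation bright
h=cv2.cvtColor(c["img"],cv2.COLOR_BGR2HSV); b=cv2.inRange(h,(10,0,150),(40,60,255)); 
n,l,s,ce=cv2.connectedComponentsWithStats(b[130:260,270:420]); i=1+np.argmax(s[1:,4]); 
k=cv2.findContours((l==i).astype(np.uint8),0,2)[0]; k=max(k,key=cv2.contourArea); print(s[i],(cv2.approxPolyDP(k,4,True).reshape(-1,2)+[270,130]).tolist())
E
python3 cr.py
```

```text
[  22   22   90   89 3431] [[313, 152], [292, 199], [300, 206], [307, 199], [343, 203], [346, 222], [353, 226], [350, 234], [363, 240], [358, 236], [381, 184]]
```

Request:
drive_tool(plan=[[1,[0.09,-0.3,0],0],[1,[0.188,-0.59,0],0],[1,[0.188,-0.59,0],0],[1,[0.188,-0.59,0],0],[1,[0.188,-0.59,-0.2],0],[1,[0.188,-0.59,-0.4],0],[1,[0.188,-0.59,-0.55],0],[1,[0.188,-0.59,-0.644],0],[1,[0.188,-0.59,-0.644],0]])

```text
t: 26.38
tcp_pos: [0.5284, -0.2569, 0.1387]
eef_rot: [0.982, -0.19, -0.002, -0.001]
wrist_force: [0.5, -0.1, -0.6]
gripper_width: 0.055
grasp_force: 39.9
```

Request:
drive_tool(plan=[[1,[0,0,-0.03],0],[1,[0,0,-0.05],0],[1,[0,0,-0.06],0]], newtons=15)

```text
t: 26.75
tcp_pos: [0.531, -0.2598, 0.1267]
eef_rot: [0.982, -0.191, 0.002, 0.001]
wrist_force: [-1.9, -0.8, 12.6]
gripper_width: 0.0558
grasp_force: 15.0
```

Request:
drive_tool(plan=[[1,[0.06,-0.024,0],0],[1,[0.13,-0.053,-0.01],0],[0.2,[0.18,-0.073,-0.01],0],[-0.3,[0.2,-0.08,0],0],[-0.5,[0.2,-0.08,0],0],[-0.5,[0.2,-0.08,0.1],0],[-0.5,[0.15,-0.06,0.4],0],[-0.5,[0.1,-0.04,0.7],0],[-0.5,[0.1,-0.04,0.7],0]])

```text
t: 27.88
tcp_pos: [0.555, -0.2693, 0.3047]
eef_rot: [0.982, -0.191, 0.003, 0.001]
wrist_force: [0.5, -0.3, 0.1]
gripper_width: 0.066
grasp_force: 0.0
```

```bash
cat > inb.py <<'E'
from h import *
import sys
C=cams(); 
for c in C:
    im=C[c]["img"]; h=cv2.cvtColor(im,cv2.COLOR_BGR2HSV)
    b=cv2.inRange(h,(0,90,30),(14,255,200)); n,l,s,ce=cv2.connectedComponentsWithStats(b)
    for i in range(1,n):
        if s[i,4]>60 and s[i,0]>170 and s[i,1]>120: 
            W=np.array([atz(C[c],p,.02) for p in np.argwhere(l==i)[:,::-1]]).astype(np.float32)*1000
            r=cv2.minAreaRect(W); print(c,s[i].tolist(),"world",np.round(r[0]),np.round(r[1]),round(r[2]))
    for t in ("board_a_mid","board_b_mid","board_c_mid"): print(c,t,[(a.round().tolist(),q) for a,q in spot(c,t,5)])
E
python3 inb.py
```

```text
scene [312, 121, 12, 43, 302] world [421. 442.] [ 41. 242.] 27
scene [243, 222, 49, 16, 319] world [500. -18.] [161.  56.] 31
scene board_a_mid [([316.0, 134.0], 0.28)]
scene board_b_mid [([269.0, 230.0], 0.56)]
scene board_c_mid [([266.0, 156.0], 0.87), ([317.0, 145.0], 0.79), ([358.0, 161.0], 0.65), ([355.0, 180.0], 0.57), ([314.0, 133.0], 0.28)]
top [355, 171, 17, 16, 126] world [ 665. -303.] [60. 42.] 52
top [341, 200, 19, 16, 170] world [ 555. -260.] [57. 42.] 72
top [267, 203, 33, 45, 594] world [491. -16.] [169.  54.] 30
top [178, 213, 20, 16, 167] world [494. 324.] [45. 69.] 60
top board_a_mid [([358.0, 191.0], 0.78), ([359.0, 167.0], 0.44), ([339.0, 193.0], 0.15)]
top board_b_mid [([282.0, 224.0], 0.75), ([231.0, 167.0], 0.38)]
top board_c_mid [([187.0, 263.0], 0.76), ([216.0, 265.0], 0.72), ([186.0, 220.0], 0.56), ([194.0, 174.0], 0.48)]
```

Board a is in the box (top view fragments near (350,190)). Next is board_b on the table, gripped near its keyhole end and offset away from the box.

Request:
drive_tool(plan=[[-1,[-0.3,0.1,0],0.05],[-1,[-0.4,0.3,0],0.1],[-1,[-0.504,0.5,0],0.15],[-1,[-0.504,0.7,0],0.2],[-1,[-0.504,0.916,0],0.25],[-1,[-0.504,0.916,0],0.289],[-1,[-0.504,0.916,-0.2],0.289],[-1,[-0.504,0.916,-0.4],0.289],[-1,[-0.504,0.916,-0.6],0.289],[-1,[-0.504,0.916,-0.6],0.289],[-1,[-0.504,0.916,-0.6],0.289]], newtons=50)

```text
t: 29.65
tcp_pos: [0.4294, -0.0398, 0.1513]
eef_rot: [0.966, 0.259, 0.0, 0.0]
wrist_force: [-0.3, -0.4, 1.1]
gripper_width: 0.088
grasp_force: 0.0
```

```bash
python3 inb.py | grep -v board_; python3 cr.py
```

```text
scene [311, 121, 13, 43, 303] world [420. 442.] [ 42. 242.] 27
scene [241, 221, 51, 17, 554] world [497. -21.] [169.  59.] 29
top [346, 168, 34, 46, 614] world [ 612. -304.] [ 84. 159.] 74
top [267, 203, 26, 27, 396] world [516.  -2.] [112.  54.] 30
top [178, 213, 20, 16, 167] world [494. 324.] [43. 71.] 58
crate 0.58 5518 [[320, 144], [295, 182], [299, 194], [293, 209], [368, 239], [391, 201], [386, 196], [390, 185], [404, 185], [393, 175]]
[  24   21   92   87 3795] [[318, 151], [294, 206], [364, 237], [385, 183], [375, 179], [361, 213], [344, 208], [359, 172]]
```

Request:
drive_tool(plan=[[-1,[0,0,-0.2],0],[-1,[0,0,-0.4],0],[-1,[0,0,-0.53],0],[-1,[0,0,-0.584],0],[-1,[0,0,-0.584],0],[1,[0,0,-0.584],0],[1,[0,0,-0.584],0],[1,[0,0,-0.584],0],[1,[0,0,-0.584],0],[1,[0,0,-0.584],0],[1,[0,0,-0.584],0],[1,[0,0,-0.584],0]])

```text
t: 31.7
tcp_pos: [0.4292, -0.0402, 0.0048]
eef_rot: [0.966, 0.259, 0.0, 0.0]
wrist_force: [0.6, -1.3, 7.5]
gripper_width: 0.0557
grasp_force: 49.3
```

Request:
drive_tool(plan=[[1,[0,0,0.1],0],[1,[0,0,0.3],0],[1,[-0.02,0,0.5],0],[1,[-0.02,0,0.7],0],[1,[-0.02,0,0.8],-0.05],[1,[-0.02,0,0.8],-0.1],[1,[-0.02,0,0.8],-0.15],[1,[-0.02,0,0.8],-0.2],[1,[-0.02,0,0.8],-0.25],[1,[-0.02,0,0.8],-0.289],[1,[-0.02,0,0.8],-0.289]])

```text
t: 33.08
tcp_pos: [0.4231, -0.0398, 0.204]
eef_rot: [0.982, -0.19, -0.0, 0.0]
wrist_force: [-0.2, -0.7, -0.4]
gripper_width: 0.0553
grasp_force: 49.3
```

```bash
python3 inb.py; python3 cr.py; python3 - <<'E'
from h import *
C=cams();T=C["top"]
for p in ((294,206),(364,237),(318,151),(385,183)): print(p,atz(T,p,.1).round(3))
h=cv2.cvtColor(T["img"],cv2.COLOR_BGR2HSV); 
cv2.imwrite("pics/x.png",cv2.resize(T["img"][130:260,260:410],None,fx=4.5,fy=4.5,interpolation=cv2.INTER_CUBIC))
E
```

```text
scene [311, 121, 13, 43, 304] world [421. 442.] [ 42. 242.] 27
scene [234, 181, 38, 47, 799] world [394.  35.] [ 73. 215.] 61
scene board_a_mid []
scene board_b_mid [([253.0, 206.0], 0.77), ([274.0, 313.0], 0.42)]
scene board_c_mid [([360.0, 178.0], 0.71), ([265.0, 157.0], 0.71), ([286.0, 138.0], 0.67), ([356.0, 160.0], 0.64), ([317.0, 145.0], 0.56)]
top [346, 169, 31, 45, 608] world [ 611. -300.] [ 66. 158.] 72
top [288, 201, 28, 29, 495] world [518. -92.] [ 60. 127.] 64
top [178, 213, 19, 16, 167] world [494. 325.] [43. 70.] 58
top board_a_mid [([361.0, 190.0], 0.83)]
top board_b_mid [([300.0, 226.0], 0.9)]
top board_c_mid [([186.0, 261.0], 0.67), ([186.0, 221.0], 0.65), ([242.0, 181.0], 0.62), ([218.0, 264.0], 0.51), ([168.0, 186.0], 0.48)]
crate 0.58 5007 [[320, 145], [313, 163], [304, 164], [293, 208], [310, 199], [317, 206], [314, 218], [367, 238], [373, 225], [382, 221], [391, 184], [404, 185]]
[  24   21   98   89 3689] [[318, 151], [294, 206], [311, 199], [317, 206], [315, 216], [367, 239], [391, 183], [366, 238], [363, 234], [385, 183], [375, 179], [361, 213], [344, 208], [359, 172]]
(294, 206) [ 0.551 -0.057]
(364, 237) [ 0.449 -0.298]
(318, 151) [ 0.743 -0.138]
(385, 183) [ 0.635 -0.369]
```

View pics/x.png

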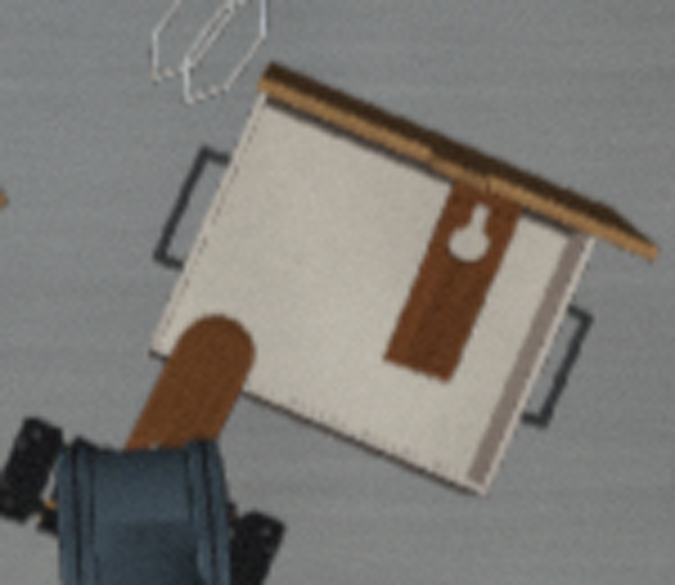

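Board a lies flat in the box at (450,280). Board b is held level with its foot over the box rim at (215,345). The box has shifted about 13 mm towards -y. I'll place b in the left lane, coming in under the lid.

Request:
drive_tool(plan=[[1,[-0.044,-0.108,0],0],[1,[0.16,-0.19,0],0],[1,[0.364,-0.274,0],0],[1,[0.364,-0.274,0],0],[1,[0.43,-0.3,-0.15],0],[1,[0.494,-0.326,-0.296],0],[1,[0.52,-0.336,-0.36],0],[1,[0.542,-0.346,-0.416],0],[1,[0.542,-0.346,-0.52],0],[1,[0.542,-0.346,-0.596],0],[1,[0.542,-0.346,-0.596],0]])

```text
t: 35.1
tcp_pos: [0.5581, -0.1261, 0.0543]
eef_rot: [0.982, -0.191, -0.001, 0.0]
wrist_force: [0.1, 0.2, -0.9]
gripper_width: 0.055
grasp_force: 49.3
```

Clean, so I'll open partway and lift out, backing away from the lid.

Request:
drive_tool(plan=[[-0.5,[0,0,0],0],[-0.5,[0,0,0],0],[-0.5,[0,0,0],0],[-0.5,[0,0,0.15],0],[-0.5,[0,0,0.35],0],[-0.5,[-0.05,0.05,0.6],0],[-0.5,[-0.1,0.2,0.85],0],[-0.5,[-0.2,0.4,0.98],0.1],[-0.5,[-0.3,0.6,0.98],0.15],[-0.5,[-0.3,0.8,0.98],0.2],[-0.5,[-0.3,1,0.98],0.25],[-0.5,[-0.3,1,0.98],0.3],[-0.5,[-0.3,1,0.98],0.344],[-0.5,[-0.3,1,0.98],0.344],[-0.5,[-0.3,1,0.98],0.344]])

```text
t: 36.98
tcp_pos: [0.4841, 0.1234, 0.3004]
eef_rot: [0.94, 0.34, 0.0, 0.0]
wrist_force: [0.6, -0.4, -0.2]
gripper_width: 0.0663
grasp_force: 0.0
```

```bash
python3 inb.py|grep -v scene; python3 cr.py
```

```text
top [305, 168, 31, 45, 595] world [ 619. -156.] [ 54. 169.] 65
top [346, 168, 30, 46, 604] world [ 612. -299.] [ 68. 158.] 73
top [178, 213, 19, 16, 167] world [494. 325.] [43. 71.] 58
top board_a_mid [([359.0, 192.0], 0.59)]
top board_b_mid [([325.0, 190.0], 0.84), ([361.0, 184.0], 0.4)]
top board_c_mid [([168.0, 184.0], 0.74), ([194.0, 175.0], 0.74), ([220.0, 263.0], 0.58), ([188.0, 261.0], 0.56), ([186.0, 221.0], 0.46)]
crate 0.9 4609 [[320, 145], [303, 185], [296, 186], [298, 179], [295, 185], [300, 194], [293, 209], [367, 239], [374, 224], [381, 222], [376, 218], [384, 201], [390, 201], [386, 196], [391, 185], [404, 185], [387, 172]]
[  24   21   98   89 3162] [[318, 151], [294, 207], [367, 239], [391, 183], [366, 238], [363, 234], [385, 183], [375, 179], [361, 213], [344, 208], [359, 172]]
```

Board b lies flat in the box, its centre at about (-6, 70) mm in the box frame. Now the left board.

Request:
drive_tool(plan=[[-1,[0,0.25,0],0],[-1,[0.02,0.5,0],0],[-1,[0.036,0.666,0],0],[-1,[0.036,0.666,0],0],[-1,[0.036,0.666,0],0],[-1,[0.036,0.666,-0.2],0],[-1,[0.036,0.666,-0.35],0],[-1,[0.036,0.666,-0.42],0],[-1,[0.036,0.666,-0.42],0],[1,[0.036,0.666,-0.42],0],[1,[0.036,0.666,-0.42],0],[1,[0.036,0.666,-0.42],0],[1,[0.036,0.666,-0.42],0],[1,[0.036,0.666,-0.42],0],[1,[0.036,0.666,-0.42],0]], newtons=40)

```text
t: 39.4
tcp_pos: [0.492, 0.2925, 0.1958]
eef_rot: [0.94, 0.342, 0.0, -0.002]
wrist_force: [-3.4, 4.9, 1.2]
gripper_width: 0.0549
grasp_force: 39.9
```

Request:
drive_tool(plan=[[1,[0,0,0.06],0],[1,[0,0,0.124],0],[1,[0,0,0.124],0],[1,[-0.04,-0.033,0.124],0],[1,[-0.08,-0.066,0.124],0],[1,[-0.14,-0.116,0.124],0],[1,[-0.2,-0.166,0.124],0],[1,[-0.3,-0.248,0.2],0],[1,[-0.3,-0.35,0.42],0],[1,[-0.3,-0.35,0.42],0]])

```text
t: 40.65
tcp_pos: [0.4193, 0.2009, 0.3031]
eef_rot: [0.941, 0.34, 0.003, 0.001]
wrist_force: [-0.1, 0.6, -3.5]
gripper_width: 0.0548
grasp_force: 40.0
```

Request:
drive_tool(plan=[[1,[0.05,-0.2,0],-0.05],[1,[0.1,-0.4,0],-0.1],[1,[0.15,-0.6,0],-0.15],[1,[0.2,-0.8,0],-0.2],[1,[0.2,-1,0],-0.25],[1,[0.2,-1,0],-0.3],[1,[0.2,-1,0],-0.343],[1,[0.2,-1,0],-0.343]])

```text
t: 41.65
tcp_pos: [0.467, -0.0473, 0.299]
eef_rot: [0.982, -0.189, -0.001, 0.0]
wrist_force: [-0.1, -0.1, -1.2]
gripper_width: 0.055
grasp_force: 40.0
```

```bash
python3 inb.py|grep -v scene|grep world; python3 cr.py
```

```text
top [305, 168, 31, 45, 580] world [ 619. -156.] [ 54. 169.] 65
top [346, 168, 31, 46, 606] world [ 612. -300.] [ 67. 159.] 72
crate 0.58 4447 [[319, 146], [313, 162], [304, 164], [310, 169], [294, 208], [304, 209], [320, 172], [330, 166], [337, 175], [317, 219], [367, 239], [373, 226], [382, 222], [384, 213], [379, 221], [383, 202], [389, 202], [390, 186], [404, 185], [377, 168]]
crate 0.44 49 [[179, 214], [188, 227]]
[  24   21   98   89 3103] [[318, 151], [294, 207], [304, 208], [319, 173], [330, 166], [336, 178], [317, 216], [367, 239], [391, 183], [366, 238], [364, 231], [385, 183], [375, 179], [361, 213], [344, 208], [359, 172]]
```

Request:
drive_tool(plan=[[1,[0.15,-0.25,0],0],[1,[0.25,-0.45,0],0],[1,[0.356,-0.626,0],0],[1,[0.356,-0.626,0],0],[1,[0.356,-0.626,0],0],[1,[0.356,-0.626,-0.2],0],[1,[0.356,-0.626,-0.4],0],[1,[0.356,-0.626,-0.55],0],[1,[0.356,-0.626,-0.64],0],[1,[0.356,-0.626,-0.67],0],[1,[0.356,-0.626,-0.69],0]])

```text
t: 43.58
tcp_pos: [0.5576, -0.2031, 0.1284]
eef_rot: [0.982, -0.189, 0.001, -0.0]
wrist_force: [-0.4, -0.6, -2.3]
gripper_width: 0.0552
grasp_force: 40.0
```

Request:
drive_tool(plan=[[1,[0,0,-0.01],0],[1,[0,0,-0.02],0],[1,[0,0,-0.02],0]], newtons=12)

```text
t: 43.95
tcp_pos: [0.5601, -0.2051, 0.1261]
eef_rot: [0.982, -0.19, 0.003, 0.001]
wrist_force: [-0.9, -1.1, 11.7]
gripper_width: 0.056
grasp_force: 12.0
```

Request:
drive_tool(plan=[[1,[0.06,-0.024,0],0],[1,[0.12,-0.05,-0.01],0],[0.2,[0.17,-0.07,-0.01],0],[-0.3,[0.19,-0.077,0],0],[-0.5,[0.19,-0.077,0],0],[-0.5,[0.19,-0.077,0.1],0],[-0.5,[0.1,-0.04,0.4],0],[-0.5,[0,0.1,0.7],0],[-0.5,[-0.2,0.4,0.72],0],[-0.5,[-0.3,0.7,0.72],0],[-0.5,[-0.3,0.9,0.72],0],[-0.5,[-0.3,0.9,0.72],0]])

```text
t: 45.45
tcp_pos: [0.4808, 0.0233, 0.3035]
eef_rot: [0.982, -0.189, 0.001, -0.0]
wrist_force: [0.4, -0.2, 0.5]
gripper_width: 0.0659
grasp_force: 0.0
```

```bash
python3 inb.py|grep world; python3 cr.py; python3 - <<'E'
from h import *
C=cams()
for t in ("peg_left_knob","peg_middle_knob","peg_right_knob","peg_left_hinge"):
  print(t,[[(a.round().tolist(),q) for a,q in spot(c,t,4)] for c in C])
for n,h,k in (("L",(.523,.315),(.48,.283)),("M",(.593,.230),(.551,.198)),("R",(.663,.145),(.621,.113))): print(n,[(proj(C[c],[*x,.225])).round(1).tolist() for c in C for x in (h,k)])
cv2.imwrite("pics/fin.png",np.vstack([cv2.resize(C["scene"]["img"][95:245,230:390],None,fx=1.9,fy=1.9) ,cv2.resize(C["top"]["img"][130:250,135:295],None,fx=1.9,fy=1.9)]))
E
```

```text
top [305, 160, 64, 53, 1200] world [ 639. -202.] [125. 260.] 53
top [346, 169, 31, 45, 606] world [ 612. -300.] [ 63. 161.] 70
crate 0.95 3992 [[319, 145], [313, 162], [304, 165], [310, 170], [295, 208], [367, 238], [382, 222], [388, 205], [376, 220], [384, 201], [390, 202], [390, 184], [404, 184]]
[  24   21   98   89 2541] [[318, 151], [294, 206], [367, 239], [391, 183], [365, 238], [385, 183], [375, 179], [361, 213], [344, 208], [359, 172], [355, 170], [345, 201], [332, 204], [331, 187], [315, 214], [303, 206], [321, 170], [330, 166], [336, 172], [339, 163]]
peg_left_knob [[([328.0, 130.0], 0.55), ([312.0, 131.0], 0.48), ([165.0, 375.0], 0.27)], [([190.0, 223.0], 0.38)]]
peg_middle_knob [[([316.0, 158.0], 0.57)], [([177.0, 210.0], 0.69), ([215.0, 205.0], 0.45)]]
peg_right_knob [[], [([245.0, 181.0], 0.58)]]
peg_left_hinge [[([329.0, 132.0], 0.56)], [([178.0, 210.0], 0.56)]]
L [[329.1, 130.7], [313.3, 131.1], [177.7, 210.7], [187.4, 224.4]]
M [[334.8, 154.2], [318.4, 154.8], [204.9, 189.2], [214.7, 202.5]]
R [[341.2, 180.5], [323.9, 181.1], [232.1, 167.7], [241.8, 180.9]]
```

All three boards are in the box. Now the pegs, left first, with the fingers closed.

Request:
drive_tool(plan=[[1,[0.04,0.25,0],0.06],[1,[0.07,0.5,0],0.12],[1,[0.14,0.75,0],0.18],[1,[0.14,0.922,0],0.24],[1,[0.14,0.922,0],0.3],[1,[0.14,0.922,0],0.343],[1,[0.14,0.922,0],0.343],[1,[0.14,0.922,-0.2],0.343],[1,[0.14,0.922,-0.358],0.343],[1,[0.14,0.922,-0.358],0.343],[1,[0.14,0.922,-0.358],0.343]], newtons=20)

```text
t: 47.88
tcp_pos: [0.5179, 0.2522, 0.2148]
eef_rot: [0.94, 0.341, 0.001, -0.0]
wrist_force: [0.6, 0.3, 0.3]
gripper_width: 0.0004
grasp_force: 0.0
```

Request:
drive_tool(plan=[[1,[-0.04,0.05,0],0],[1,[-0.08,0.095,0],0],[1,[-0.115,0.139,0],0],[1,[-0.136,0.173,0],0],[1,[-0.157,0.208,0],0],[1,[-0.176,0.269,0],0],[1,[-0.177,0.32,0],0],[1,[-0.164,0.342,0],0],[1,[-0.148,0.355,0],0],[1,[-0.148,0.355,0],0],[1,[-0.148,0.355,0],0]])

```text
t: 49.25
tcp_pos: [0.4782, 0.3369, 0.2114]
eef_rot: [0.94, 0.341, -0.004, 0.003]
wrist_force: [-2.5, -9.7, 0.9]
gripper_width: 0.0002
grasp_force: 4.0
```

Request:
drive_tool(plan=[[1,[0.015,0.013,0],0],[1,[0.015,0.013,0],0],[1,[0.03,0.025,0],0],[1,[0.03,0.025,0],0]])

```text
t: 49.75
tcp_pos: [0.479, 0.3374, 0.2106]
eef_rot: [0.94, 0.341, -0.013, 0.007]
wrist_force: [-24.6, -30.4, 22.9]
gripper_width: 0.0006
grasp_force: 19.9
```

Request:
drive_tool(plan=[[1,[-0.06,-0.05,0],0],[1,[-0.12,-0.1,0],0],[1,[-0.12,-0.1,0.2],0],[1,[-0.12,-0.1,0.36],0],[1,[0,-0.25,0.36],0],[1,[0.12,-0.4,0.36],0],[1,[0.25,-0.55,0.36],0],[1,[0.398,-0.72,0.36],0],[1,[0.398,-0.72,0.36],0],[1,[0.398,-0.72,0.36],0],[1,[0.398,-0.72,0.18],0],[1,[0.398,-0.72,0],0],[1,[0.398,-0.72,0],0],[1,[0.398,-0.72,0],0]])

```text
t: 51.5
tcp_pos: [0.5874, 0.1684, 0.2151]
eef_rot: [0.94, 0.342, 0.001, -0.0]
wrist_force: [0.5, -0.0, -0.9]
gripper_width: 0.0008
grasp_force: 0.0
```

Request:
drive_tool(plan=[[1,[-0.04,0.05,0],0],[1,[-0.08,0.095,0],0],[1,[-0.115,0.139,0],0],[1,[-0.136,0.173,0],0],[1,[-0.157,0.208,0],0],[1,[-0.176,0.269,0],0],[1,[-0.177,0.32,0],0],[1,[-0.164,0.342,0],0],[1,[-0.148,0.355,0],0],[1,[-0.14,0.362,0],0],[1,[-0.14,0.362,0],0]])

```text
t: 52.88
tcp_pos: [0.5501, 0.2498, 0.2113]
eef_rot: [0.941, 0.339, -0.006, 0.005]
wrist_force: [-5.9, -18.8, 6.9]
gripper_width: 0.0006
grasp_force: 8.2
```

Request:
drive_tool(plan=[[1,[0.01,0.008,0],0],[1,[0.016,0.013,0],0],[1,[0.016,0.013,0],0],[1,[-0.06,-0.05,0],0],[1,[-0.12,-0.1,0],0],[1,[-0.12,-0.1,0.2],0],[1,[-0.12,-0.1,0.36],0],[1,[0,-0.25,0.36],0],[1,[0.12,-0.4,0.36],0],[1,[0.25,-0.55,0.36],0],[1,[0.42,-0.702,0.36],0],[1,[0.42,-0.702,0.36],0],[1,[0.42,-0.702,0.36],0],[1,[0.42,-0.702,0.18],0],[1,[0.42,-0.702,0],0],[1,[0.42,-0.702,0],0],[1,[0.42,-0.702,0],0]])

```text
t: 55.0
tcp_pos: [0.6576, 0.0832, 0.2152]
eef_rot: [0.94, 0.342, 0.001, -0.0]
wrist_force: [0.6, -0.3, 0.4]
gripper_width: 0.0005
grasp_force: 0.0
```

Request:
drive_tool(plan=[[1,[-0.04,0.05,0],0],[1,[-0.08,0.095,0],0],[1,[-0.115,0.139,0],0],[1,[-0.136,0.173,0],0],[1,[-0.157,0.208,0],0],[1,[-0.176,0.269,0],0],[1,[-0.177,0.32,0],0],[1,[-0.164,0.342,0],0],[1,[-0.148,0.355,0],0],[1,[-0.14,0.362,0],0],[1,[-0.14,0.362,0],0]])

```text
t: 56.38
tcp_pos: [0.6205, 0.1642, 0.2119]
eef_rot: [0.941, 0.339, -0.005, 0.005]
wrist_force: [-5.5, -18.6, 6.4]
gripper_width: -0.0
grasp_force: 7.9
```

Now press once more, back off, and clear the view.

Request:
drive_tool(plan=[[1,[0.01,0.008,0],0],[1,[0.016,0.013,0],0],[1,[0.016,0.013,0],0],[1,[-0.06,-0.05,0],0],[1,[-0.12,-0.1,0],0],[1,[-0.2,-0.166,0],0],[1,[-0.4,-0.3,0.2],0],[1,[-0.6,-0.5,0.4],0],[1,[-0.8,-0.6,0.5],0],[1,[-0.8,-0.6,0.5],0]])

```text
t: 57.62
tcp_pos: [0.4199, 0.0221, 0.3391]
eef_rot: [0.94, 0.341, -0.0, -0.0]
wrist_force: [-0.1, -0.3, 1.0]
gripper_width: 0.0007
grasp_force: 0.0
```

```bash
python3 cr.py; python3 - <<'E'
from h import *
C=cams()
print(arm.get_obs()["tcp_pos"])
for t in ("lid_tab","lid_hinge","board_a_mid","board_b_mid","board_c_mid"):
    print(t,[[(a.round(1).tolist(),q) for a,q in spot(c,t,3)] for c in C])
H=np.array([.7095,-.2605-.013,.105]);u=np.array([.926,-.376,0]);v=np.array([.376,.926,0])
for th in (1.1,1.22,1.35):
    w=-u*np.cos(th)+np.array([0,0,1])*np.sin(th)
    print(th,[proj(C[c],H+w*.256).round(1).tolist() for c in C],[proj(C[c],H+w*.23+v*s).round(1).tolist() for c in C for s in (-.14,.14)])
s=cv2.resize(C["scene"]["img"][95:175,300:360],None,fx=5,fy=5,interpolation=cv2.INTER_CUBIC) # rail
s2=cv2.resize(C["scene"]["img"][95:200,290:380],None,fx=5,fy=5,interpolation=cv2.INTER_CUBIC)[:600,:450]
b=cv2.resize(C["top"]["img"][135:255,280:415],None,fx=2.5,fy=2.5,interpolation=cv2.INTER_CUBIC)
o=np.zeros((600,800,3),np.uint8); o[:s2.shape[0],:450]=s2; o[:300,455:455+337]=b
d=cv2.resize(C["top"]["img"][140:230,160:260],None,fx=3.3,fy=3.3,interpolation=cv2.INTER_CUBIC); o[302:302+d.shape[0],455:455+d.shape[1]]=d[:298]
cv2.imwrite("pics/last.png",o)
E
```

```text
crate 0.88 4361 [[320, 145], [313, 161], [300, 170], [294, 209], [368, 239], [383, 221], [391, 186], [405, 185]]
[  24   21   92   87 2418] [[318, 151], [294, 206], [364, 237], [385, 183], [375, 179], [361, 213], [344, 208], [359, 172], [355, 170], [345, 201], [332, 204], [331, 187], [315, 214], [303, 206], [321, 170], [330, 166], [336, 172], [339, 163]]
[0.42218765 0.02322953 0.33774247]
lid_tab [[([262.8, 250.9], 0.78)], [([365.1, 169.0], 0.87)]]
lid_hinge [[([273.7, 313.8], 0.75)], [([167.0, 219.6], 0.69), ([359.6, 166.3], 0.67)]]
board_a_mid [[([331.9, 153.7], 0.39)], [([361.5, 191.7], 0.88)]]
board_b_mid [[([164.6, 374.2], 0.64)], [([322.7, 190.5], 0.76)]]
board_c_mid [[([284.8, 140.1], 0.94), ([356.2, 176.7], 0.91), ([267.2, 155.1], 0.91)], [([343.3, 184.4], 0.89), ([169.3, 183.8], 0.78), ([191.9, 172.7], 0.56)]]
1.1 [[248.2, 239.4], [354.9, 184.8]] [[198.7, 277.4], [298.8, 221.4], [398.7, 200.2], [312.1, 164.0]]
1.22 [[254.1, 245.4], [359.3, 175.5]] [[203.0, 283.9], [304.9, 226.0], [402.8, 192.1], [315.6, 155.7]]
1.35 [[261.3, 253.5], [364.0, 165.1]] [[208.4, 292.4], [312.0, 232.4], [407.2, 182.9], [319.5, 146.4]]Traceback (most recent call last):
  File "<stdin>", line 13, in <module>
ValueError: could not broadcast input array from shape (300,338,3) into shape (300,337,3)
```

```bash
python3 - <<'E'
from h import *
C=cams(); S=C["scene"]["img"];T=C["top"]["img"]
o=np.zeros((600,800,3),np.uint8)
def put(im,x,y,f):
    r=cv2.resize(im,None,fx=f,fy=f,interpolation=cv2.INTER_CUBIC)[:600-y,:800-x]; o[y:y+r.shape[0],x:x+r.shape[1]]=r
put(S[195:350,175:340],0,0,2.4); put(T[135:255,280:415],400,0,2.9); put(S[95:190,290:370],0,374,2.35); put(T[145:225,165:255],400,350,3.1)
cv2.imwrite("pics/last.png",o)
E
```

```text
(no output)
```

View pics/last.png

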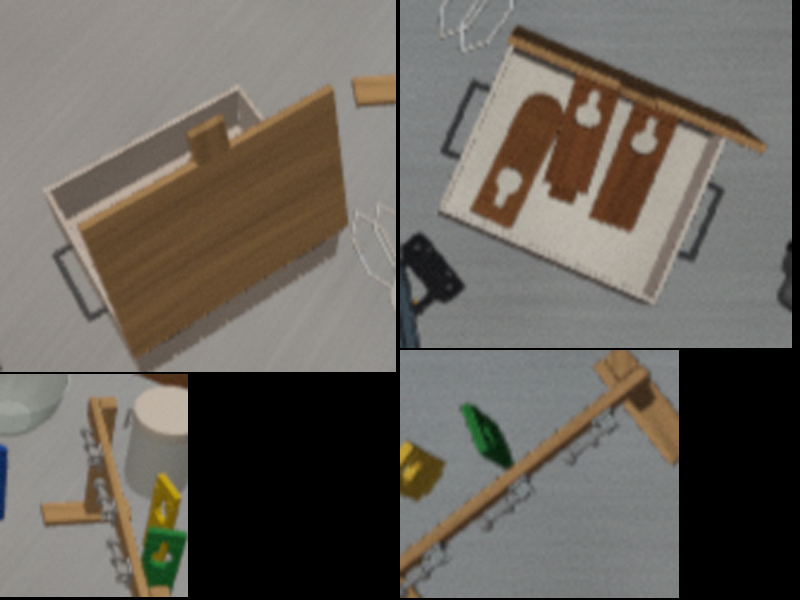

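The picture shows all three boards flat in the box (490–650, 100–230), the lid up, and all pegs lying along the rail. I'll fit the lid and peg angles numerically.

```bash
python3 - <<'E'
from h import *
from scipy.optimize import least_squares
C=cams();S=C["scene"];T=C["top"]
s=lambda u,v:np.array([175+(u+.5)/2.4-.5,195+(v+.5)/2.4-.5]); t=lambda u,v:np.array([280+(u-400+.5)/2.9-.5,135+(v+.5)/2.9-.5])
L=[(S,s(82,222),.23,-1,.005),(S,s(331,90),.23,1,.005),(T,t(513,38),.23,1,.005),(T,t(765,149),.23,-1,.005),(S,s(137,357),0,-1,.01),(S,s(348,222),0,1,.01),(S,s(208,120),.27,0,.005)]
Rm=[(S,s(238,88),1),(S,s(47,190),-1),(T,t(440,212),1),(T,t(653,302),-1)]
def res(p,full=0):
    x,y,a,th,hw=p[:5]; u=np.array([np.cos(a),np.sin(a),0]);v=np.array([-u[1],u[0],0]);z=np.array([0,0,1.]);H=np.array([x,y,.1])
    w=-u*np.cos(th)+z*np.sin(th);n=u*np.sin(th)+z*np.cos(th); b=p[5:7]
    r=[proj(c,H+w*R+v*hw*k+n*q)-m+(b if c is S else 0) for c,m,R,k,q in L]+[proj(c,H-u*.23+v*.14*k)-m+(b if c is S else 0) for c,m,k in Rm]
    return np.r_[np.concatenate(r),(hw-.14)*300,b*.5]
f=least_squares(res,[.71,-.27,-.39,1.25,.14,0,0],x_scale=[.01,.01,.1,.1,.01,1,1]);J=f.jac;cov=np.linalg.inv(J.T@J)*f.cost*2/(len(f.fun)-7)
print(f.x.round(3),"sd th",cov[3,3]**.5);print(f.fun.round(1))
n=np.array([.770,.638]);d=np.array([-.638,.770])
for nm,h in (("left",(.523,.315)),("middle",(.593,.230)),("right",(.663,.145))):
    print(nm,[[(a.round(1).tolist(),q) for a,q in spot(c,f"peg_{nm}_knob",3)] for c in C],[[proj(C[c],np.r_[np.array(h)-.053*np.sin(q)*n+.053*np.cos(q)*d,.225]).round(1).tolist() for c in C] for q in (0,.15,.3)])
E
```

```text
[ 0.706 -0.271 -0.4    1.313  0.14   1.415 -0.904] sd th 0.00980799719544659
[ 0.   1.3 -0.2 -1.6 -0.7  0.5 -0.7 -0.1  0.7  0.2  0.3  1.7 -0.9  1.7
  0.9 -2.3 -1.3 -0.9 -0.9 -1.   0.7  0.9 -0.   0.7 -0.5]
left [[([331.6, 144.6], 0.66), ([325.3, 120.0], 0.53)], [([167.6, 219.0], 0.55)]] [[[326.5, 120.2], [164.6, 221.2]], [[324.3, 120.4], [166.3, 223.0]], [[322.1, 120.9], [168.2, 224.6]]]
middle [[([331.2, 140.6], 0.53)], [([192.3, 201.6], 0.39)]] [[[331.9, 142.6], [191.9, 199.6]], [[329.6, 142.9], [193.6, 201.4]], [[327.3, 143.4], [195.5, 202.9]]]
right [[([339.8, 166.5], 0.56)], [([218.9, 178.6], 0.52), ([357.8, 163.3], 0.45)]] [[[338.0, 167.5], [219.1, 178.1]], [[335.5, 167.8], [220.7, 179.9]], [[333.2, 168.4], [222.7, 181.4]]]
```

Pegs are flat. The lid comes out at about 1.31 rad, a bit close to 1.38, so I'll nudge it to about 1.22 with closed fingers from behind.

Request:
drive_tool(plan=[[1,[0,0,0.28],-0.05],[1,[0.2,-0.16,0.28],-0.1],[1,[0.4,-0.32,0.28],-0.15],[1,[0.6,-0.48,0.28],-0.2],[1,[0.6,-0.48,0.28],-0.25],[1,[0.6,-0.48,0.28],-0.3],[1,[0.6,-0.48,0.28],-0.348],[1,[0.6,-0.48,0.28],-0.348]])

```text
t: 59.88
tcp_pos: [0.5721, -0.0978, 0.408]
eef_rot: [0.981, -0.196, -0.0, 0.0]
wrist_force: [1.1, -0.5, -0.3]
gripper_width: 0.0006
grasp_force: 0.0
```

Request:
drive_tool(plan=[[1,[0.2,-0.1,0.05],0],[1,[0.4,-0.25,0.05],0],[1,[0.608,-0.4,0.05],0],[1,[0.608,-0.55,0.05],0],[1,[0.608,-0.724,0.05],0],[1,[0.608,-0.724,0.05],0],[1,[0.608,-0.724,0.05],0],[1,[0.608,-0.724,-0.15],0],[1,[0.608,-0.724,-0.3],0],[1,[0.608,-0.724,-0.392],0],[1,[0.608,-0.724,-0.392],0],[1,[0.608,-0.724,-0.392],0]])

```text
t: 61.38
tcp_pos: [0.7249, -0.278, 0.3121]
eef_rot: [0.981, -0.196, 0.001, -0.0]
wrist_force: [0.1, -0.4, 0.5]
gripper_width: 0.0005
grasp_force: 0.0
```

Request:
drive_tool(plan=[[1,[-0.09,0.038,0],0],[1,[-0.14,0.059,0],0],[1,[-0.184,0.078,0],0],[1,[-0.184,0.078,0],0]])

```text
t: 61.88
tcp_pos: [0.6786, -0.2592, 0.3125]
eef_rot: [0.98, -0.197, 0.001, 0.0]
wrist_force: [0.2, -0.2, 1.1]
gripper_width: 0.0003
grasp_force: 0.0
```

Request:
drive_tool(plan=[[1,[-0.018,0.008,0],0],[1,[-0.018,0.008,0],0],[1,[-0.018,0.008,0],0]])

```text
t: 62.25
tcp_pos: [0.6738, -0.2574, 0.3102]
eef_rot: [0.98, -0.197, 0.0, -0.0]
wrist_force: [0.7, 0.5, 0.7]
gripper_width: 0.0002
grasp_force: 0.0
```

Request:
drive_tool(plan=[[1,[-0.018,0.008,0],0],[1,[-0.018,0.008,0],0],[1,[-0.018,0.008,0],0]])

```text
t: 62.62
tcp_pos: [0.6692, -0.2554, 0.3103]
eef_rot: [0.98, -0.197, 0.0, 0.0]
wrist_force: [2.0, 0.1, 0.1]
gripper_width: 0.0005
grasp_force: 0.7
```

Request:
drive_tool(plan=[[1,[-0.02,0.008,0],0],[1,[-0.04,0.017,0],0],[1,[-0.055,0.023,0],0],[1,[-0.055,0.023,0],0]])

```text
t: 63.12
tcp_pos: [0.6549, -0.2494, 0.3104]
eef_rot: [0.98, -0.197, -0.0, -0.0]
wrist_force: [2.1, -0.2, -0.3]
gripper_width: 0.0004
grasp_force: 0.3
```

Request:
drive_tool(plan=[[1,[0.06,-0.025,0],0],[1,[0.15,-0.063,0],0],[1,[0.2,-0.084,0.1],0],[1,[0.2,-0.084,0.3],0],[1,[0.2,-0.084,0.45],0],[1,[0.2,0.1,0.45],0],[1,[0.2,0.35,0.45],0],[1,[0.1,0.6,0.45],0],[1,[-0.1,0.8,0.45],0],[1,[-0.3,0.9,0.45],0],[1,[-0.5,0.9,0.4],0],[1,[-0.5,0.9,0.4],0],[1,[-0.5,0.9,0.4],0]])

```text
t: 64.75
tcp_pos: [0.5308, -0.0249, 0.4109]
eef_rot: [0.98, -0.197, 0.0, -0.0]
wrist_force: [0.1, 0.6, 1.3]
gripper_width: 0.0005
grasp_force: 0.0
```

```bash
python3 cr.py; python3 inb.py | grep top; python3 - <<'E'
from h import *
C=cams()
for t in ("lid_tab","lid_hinge"): print(t,[[(a.round(1).tolist(),q) for a,q in spot(c,t,2)] for c in C])
E
```

```text
crate 0.9 3942 [[319, 145], [313, 162], [301, 171], [310, 167], [310, 191], [325, 167], [343, 168], [343, 178], [349, 171], [353, 176], [339, 206], [330, 202], [329, 192], [320, 220], [367, 238], [374, 225], [382, 223], [390, 203], [388, 191], [402, 192], [397, 179]]
[  51   46   69   64 1589] [[353, 176], [345, 201], [338, 206], [328, 197], [331, 187], [321, 219], [367, 239], [389, 189], [366, 238], [363, 234], [383, 186], [373, 184], [357, 215], [344, 209]]
top [315, 145, 20, 16, 85] world [ 754. -173.] [72. 37.] 69
top [333, 150, 70, 41, 357] world [ 687. -321.] [285.  44.] 67
top [310, 166, 44, 39, 948] world [ 628. -191.] [121. 167.] 71
top [346, 176, 29, 38, 498] world [ 600. -295.] [ 64. 132.] 71
top board_a_mid []
top board_b_mid [([322.0, 192.0], 0.74), ([344.0, 173.0], 0.19)]
top board_c_mid [([189.0, 261.0], 0.75), ([220.0, 265.0], 0.74), ([340.0, 181.0], 0.65), ([169.0, 181.0], 0.6), ([197.0, 173.0], 0.57)]
lid_tab [[([256.8, 242.7], 0.7)], [([358.0, 175.0], 0.67)]]
lid_hinge [[([276.5, 311.5], 0.65)], [([359.7, 164.3], 0.97), ([163.8, 218.8], 0.37)]]
```

```bash
python3 -c "
from rig import arm
print(arm.hand_in())"
```

```text
the job is handed in; nothing more can be done
None
```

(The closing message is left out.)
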